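# Load the tube mixer, unlock its deck and test its cut-out

### The job

Get the tube mixer ready to run. With both locking pins still in their bores, push every sample tube on the bench down into a clip of the mixer (any clip, one tube each) until the sprung jaw has snapped shut over it; then draw out both pins and park each one, upright and pushed home, in the side notch in front of its own bore, its collar on the ledge. Then test the supply cut-out: press its button so that the lever drops, lift the lever back up, and leave everything so, without disturbing the tape, the mouse or the jar.

Things in the scene. Friction and masses are not known exactly. Their poses are not given: they have to be found in the camera images.
- mixer: Fixed laboratory tube mixer: white housing 170 x 200 mm with an aluminium deck (top 30 mm above the bench), three fork clips side by side on it, and a steel block at each y end. Origin: bench level, centre of the housing. x runs along the clips (the way a clipped tube lies), y across them. All parts of the mixer sit at this yaw.
- slot0 (a point): Clip 0 of the mixer (y = -60 mm): where a seated tube's centre belongs, on its axis, 55 mm above the bench; axes as the mixer's. Two forks 10 mm thick at x = +-36 mm (open between them down to the deck, 25 mm below the axis): a 22 mm gap between a fixed cheek (+y side, 15 mm above the axis) and the sprung jaw (-y side), floor 10 mm below the axis.
- slot1 (a point): Clip 1 of the mixer (y = 0 mm): where a seated tube's centre belongs, on its axis, 55 mm above the bench; axes as the mixer's. Two forks 10 mm thick at x = +-36 mm (open between them down to the deck, 25 mm below the axis): a 22 mm gap between a fixed cheek (+y side, 15 mm above the axis) and the sprung jaw (-y side), floor 10 mm below the axis.
- slot2 (a point): Clip 2 of the mixer (y = 60 mm): where a seated tube's centre belongs, on its axis, 55 mm above the bench; axes as the mixer's. Two forks 10 mm thick at x = +-36 mm (open between them down to the deck, 25 mm below the axis): a 22 mm gap between a fixed cheek (+y side, 15 mm above the axis) and the sprung jaw (-y side), floor 10 mm below the axis.
- jaw0 (a joint): Sprung black hinged jaw of clip 0 (rad): 0 closed, its rounded lip then reaching over the -y shoulder of the tube; a tube pushed straight down (about 10 N) forces it to about 0.13 and it snaps back over the tube to about 0.
- jaw1 (a joint): Sprung black hinged jaw of clip 1 (rad): 0 closed, its rounded lip then reaching over the -y shoulder of the tube; a tube pushed straight down (about 10 N) forces it to about 0.13 and it snaps back over the tube to about 0.
- jaw2 (a joint): Sprung black hinged jaw of clip 2 (rad): 0 closed, its rounded lip then reaching over the -y shoulder of the tube; a tube pushed straight down (about 10 N) forces it to about 0.13 and it snaps back over the tube to about 0.
- tube0: Clear sample tube lying flat, 150 mm long: round barrel 20 mm in diameter and 112 mm long, with a square anti-roll cap 24 x 24 x 20 mm at each end. 50 g. Origin: its centre, on the axis (12 mm above the bench when lying on it); x along the tube. Tubes are alike, either way round will do; absent ones read None.
- tube1: Clear sample tube lying flat, 150 mm long: round barrel 20 mm in diameter and 112 mm long, with a square anti-roll cap 24 x 24 x 20 mm at each end. 50 g. Origin: its centre, on the axis (12 mm above the bench when lying on it); x along the tube. Tubes are alike, either way round will do; absent ones read None.
- tube2: Clear sample tube lying flat, 150 mm long: round barrel 20 mm in diameter and 112 mm long, with a square anti-roll cap 24 x 24 x 20 mm at each end. 50 g. Origin: its centre, on the axis (12 mm above the bench when lying on it); x along the tube. Tubes are alike, either way round will do; absent ones read None.
- pin0: Steel deck-locking pin 0, standing in the bore at the mixer's -y end: shank 12 mm diameter and 50 mm long below a collar 26 mm wide and 5 mm thick, above it a round black grip 20 mm in diameter, 40 mm tall (from 5 to 45 mm above the origin). 100 g. Origin: underside of the collar, on the axis; z up along the pin.
- pin1: Steel deck-locking pin 1, standing in the bore at the mixer's +y end: shank 12 mm diameter and 50 mm long below a collar 26 mm wide and 5 mm thick, above it a round black grip 20 mm in diameter, 40 mm tall (from 5 to 45 mm above the origin). 100 g. Origin: underside of the collar, on the axis; z up along the pin.
- bore0 (a point): Mouth of the vertical 13.5 mm bore in the steel block at the mixer's -y end, in the block's top face 60 mm above the bench (pin 0 stands in it, collar on the face). Mixer coordinates x = 50, y = -135 mm.
- bore1 (a point): Mouth of the vertical 13.5 mm bore in the steel block at the mixer's +y end, in the block's top face 60 mm above the bench (pin 1 stands in it, collar on the face). Mixer coordinates x = 50, y = +135 mm.
- notch0 (a point): Where parked pin 0's origin belongs: in the side notch of the steel ledge (10 mm thick, top 60 mm above the bench, open underneath), 82 mm to -x (mixer axes) of bore 0. The notch is a slot 16 mm wide along x: closed end 10 mm to +x of this point (a 12 mm shank touching it stands 4 mm to +x), open mouth 33 mm to -x. The shank enters sideways by the mouth.
- notch1 (a point): Where parked pin 1's origin belongs: in the side notch of the steel ledge (10 mm thick, top 60 mm above the bench, open underneath), 82 mm to -x (mixer axes) of bore 1. The notch is a slot 16 mm wide along x: closed end 10 mm to +x of this point (a 12 mm shank touching it stands 4 mm to +x), open mouth 33 mm to -x. The shank enters sideways by the mouth.
- cutout: Fixed grey supply cut-out box, 130 x 90 x 55 mm, with a button and a lever on top. Origin: bench level, 15 mm to -x of the box's centre; its front (where the lever falls) faces -x. The lever's pivot lies at x = -25 mm, y = 0, z = 64 mm from this origin, its hinge axis along y.
- button (a joint): White round test button (m): 0 out, 0.008 fully pressed (about 4 N). It trips the lever from about 0.0045.
- button_top (a point): Centre of the top of the 32 mm button, 84 mm above the bench; 75 mm behind the lever's pivot. Press straight down.
- lever (a joint): Lever of the cut-out (rad): 0 up (on), leaning 0.2 rad back towards the button, where it rests; it grows as it drops to the front and 1.6 is fully dropped, nearly level in front of the box. It balances at 0.2 and falls to one side or the other by its own weight.
- lever_tip (a point): Centre of the lever's black cross grip (16 mm diameter, 32 mm long across, along the box's y), 65 mm from the pivot. The grip can be pinched by its ends and turns between the fingers.
- tape: Bystander: roll of yellow tape, 90 mm across, 22 mm high. Origin: centre of its underside.
- mouse: Bystander: black computer mouse, 100 x 60 x 34 mm. Origin: centre of its underside.
- jar: Bystander: jar, 60 mm across, 75 mm high. Origin: centre of its underside.

How it is judged (in metres and radians):
On the way, in this order (a step that is already met when the one before it is completed fails the run):
1. every tube is down in a clip with the jaw shut over it and let go, both pins still in their bores (((x of tube0 in the frame of slot0 between -0.018 and 0.018 m and y of tube0 in the frame of slot0 between -0.005 and 0.005 m and z of tube0 in the frame of slot0 between -0.004 and 0.004 m and angle between the x axis of tube0 and the x axis of slot0, either way round below 0.08 rad and value of joint jaw0 below 0.08 rad) or (x of tube0 in the frame of slot1 between -0.018 and 0.018 m and y of tube0 in the frame of slot1 between -0.005 and 0.005 m and z of tube0 in the frame of slot1 between -0.004 and 0.004 m and angle between the x axis of tube0 and the x axis of slot1, either way round below 0.08 rad and value of joint jaw1 below 0.08 rad) or (x of tube0 in the frame of slot2 between -0.018 and 0.018 m and y of tube0 in the frame of slot2 between -0.005 and 0.005 m and z of tube0 in the frame of slot2 between -0.004 and 0.004 m and angle between the x axis of tube0 and the x axis of slot2, either way round below 0.08 rad and value of joint jaw2 below 0.08 rad)) and ((x of tube1 in the frame of slot0 between -0.018 and 0.018 m and y of tube1 in the frame of slot0 between -0.005 and 0.005 m and z of tube1 in the frame of slot0 between -0.004 and 0.004 m and angle between the x axis of tube1 and the x axis of slot0, either way round below 0.08 rad and value of joint jaw0 below 0.08 rad) or (x of tube1 in the frame of slot1 between -0.018 and 0.018 m and y of tube1 in the frame of slot1 between -0.005 and 0.005 m and z of tube1 in the frame of slot1 between -0.004 and 0.004 m and angle between the x axis of tube1 and the x axis of slot1, either way round below 0.08 rad and value of joint jaw1 below 0.08 rad) or (x of tube1 in the frame of slot2 between -0.018 and 0.018 m and y of tube1 in the frame of slot2 between -0.005 and 0.005 m and z of tube1 in the frame of slot2 between -0.004 and 0.004 m and angle between the x axis of tube1 and the x axis of slot2, either way round below 0.08 rad and value of joint jaw2 below 0.08 rad)) and ((x of tube2 in the frame of slot0 between -0.018 and 0.018 m and y of tube2 in the frame of slot0 between -0.005 and 0.005 m and z of tube2 in the frame of slot0 between -0.004 and 0.004 m and angle between the x axis of tube2 and the x axis of slot0, either way round below 0.08 rad and value of joint jaw0 below 0.08 rad) or (x of tube2 in the frame of slot1 between -0.018 and 0.018 m and y of tube2 in the frame of slot1 between -0.005 and 0.005 m and z of tube2 in the frame of slot1 between -0.004 and 0.004 m and angle between the x axis of tube2 and the x axis of slot1, either way round below 0.08 rad and value of joint jaw1 below 0.08 rad) or (x of tube2 in the frame of slot2 between -0.018 and 0.018 m and y of tube2 in the frame of slot2 between -0.005 and 0.005 m and z of tube2 in the frame of slot2 between -0.004 and 0.004 m and angle between the x axis of tube2 and the x axis of slot2, either way round below 0.08 rad and value of joint jaw2 below 0.08 rad)) and horizontal distance between pin0 and bore0 below 0.006 m and z of pin0 in the frame of bore0 between -0.004 and 0.006 m and horizontal distance between pin1 and bore1 below 0.006 m and z of pin1 in the frame of bore1 between -0.004 and 0.006 m and contact force between the fingers and tube0 below 0.1 N and contact force between the fingers and tube1 below 0.1 N and contact force between the fingers and tube2 below 0.1 N), for 0.2 s.
2. both pins are parked upright in their notches and let go (horizontal distance between pin0 and notch0 below 0.011 m and z of pin0 in the frame of notch0 between -0.004 and 0.004 m and angle between each of pin0, pin1's own z axis and vertical below 0.12 rad and horizontal distance between pin1 and notch1 below 0.011 m and z of pin1 in the frame of notch1 between -0.004 and 0.004 m and contact force between the fingers and pin0 below 0.1 N and contact force between the fingers and pin1 below 0.1 N), for 0.2 s.
3. the test button is pressed (value of joint button above 0.0035 m).
4. the lever has dropped (value of joint lever above 1.3 rad), for 0.1 s.
At the end, for the whole second after the job is handed in: Every tube in a clip of its own (5 mm across, 4 mm in height, 18 mm along, 0.08 rad) with its jaw below 0.08 rad; each pin upright (0.12 rad) in its own notch within 11 mm, collar on the ledge (4 mm); lever up (below 0.08 rad) after the test, button out (2 mm); all at rest (((x of tube0 in the frame of slot0 between -0.018 and 0.018 m and y of tube0 in the frame of slot0 between -0.005 and 0.005 m and z of tube0 in the frame of slot0 between -0.004 and 0.004 m and angle between the x axis of tube0 and the x axis of slot0, either way round below 0.08 rad and value of joint jaw0 below 0.08 rad) or (x of tube0 in the frame of slot1 between -0.018 and 0.018 m and y of tube0 in the frame of slot1 between -0.005 and 0.005 m and z of tube0 in the frame of slot1 between -0.004 and 0.004 m and angle between the x axis of tube0 and the x axis of slot1, either way round below 0.08 rad and value of joint jaw1 below 0.08 rad) or (x of tube0 in the frame of slot2 between -0.018 and 0.018 m and y of tube0 in the frame of slot2 between -0.005 and 0.005 m and z of tube0 in the frame of slot2 between -0.004 and 0.004 m and angle between the x axis of tube0 and the x axis of slot2, either way round below 0.08 rad and value of joint jaw2 below 0.08 rad)) and ((x of tube1 in the frame of slot0 between -0.018 and 0.018 m and y of tube1 in the frame of slot0 between -0.005 and 0.005 m and z of tube1 in the frame of slot0 between -0.004 and 0.004 m and angle between the x axis of tube1 and the x axis of slot0, either way round below 0.08 rad and value of joint jaw0 below 0.08 rad) or (x of tube1 in the frame of slot1 between -0.018 and 0.018 m and y of tube1 in the frame of slot1 between -0.005 and 0.005 m and z of tube1 in the frame of slot1 between -0.004 and 0.004 m and angle between the x axis of tube1 and the x axis of slot1, either way round below 0.08 rad and value of joint jaw1 below 0.08 rad) or (x of tube1 in the frame of slot2 between -0.018 and 0.018 m and y of tube1 in the frame of slot2 between -0.005 and 0.005 m and z of tube1 in the frame of slot2 between -0.004 and 0.004 m and angle between the x axis of tube1 and the x axis of slot2, either way round below 0.08 rad and value of joint jaw2 below 0.08 rad)) and ((x of tube2 in the frame of slot0 between -0.018 and 0.018 m and y of tube2 in the frame of slot0 between -0.005 and 0.005 m and z of tube2 in the frame of slot0 between -0.004 and 0.004 m and angle between the x axis of tube2 and the x axis of slot0, either way round below 0.08 rad and value of joint jaw0 below 0.08 rad) or (x of tube2 in the frame of slot1 between -0.018 and 0.018 m and y of tube2 in the frame of slot1 between -0.005 and 0.005 m and z of tube2 in the frame of slot1 between -0.004 and 0.004 m and angle between the x axis of tube2 and the x axis of slot1, either way round below 0.08 rad and value of joint jaw1 below 0.08 rad) or (x of tube2 in the frame of slot2 between -0.018 and 0.018 m and y of tube2 in the frame of slot2 between -0.005 and 0.005 m and z of tube2 in the frame of slot2 between -0.004 and 0.004 m and angle between the x axis of tube2 and the x axis of slot2, either way round below 0.08 rad and value of joint jaw2 below 0.08 rad)) and horizontal distance between pin0 and notch0 below 0.011 m and z of pin0 in the frame of notch0 between -0.004 and 0.004 m and angle between each of pin0, pin1's own z axis and vertical below 0.12 rad and horizontal distance between pin1 and notch1 below 0.011 m and z of pin1 in the frame of notch1 between -0.004 and 0.004 m and linear speed of each of tube0, tube1, tube2, pin0, pin1 below 0.02 m/s and value of joint lever below 0.08 rad and value of joint button below 0.002 m); the robot touches nothing.
It fails at once if the tape is moved more than 30 mm (distance of tape from where it was at the start of the episode above 0.03 m).
It fails at once if the mouse is moved more than 30 mm (distance of mouse from where it was at the start of the episode above 0.03 m).
It fails at once if the jar is moved more than 30 mm (distance of jar from where it was at the start of the episode above 0.03 m).
Of tube0, tube1, tube2 only 2 to 3 are there at a start; the rules pass over those that are not, and their reading is None.
At some moment in a run one of tube0, tube1, tube2 may be knocked a few centimetres aside while the robot is not near it.
It also fails if it takes over 210 s, if anything falls off the work surface, if the arm or the gripper's body presses on something with over 40 N, if the wrist force passes 120 N, or if a joint passes its speed limit or range.

### The arm

A 6-joint arm with a two-finger parallel gripper is mounted at the origin on the work surface. World frame = base frame: x ahead of the robot, y to its left, z up, the work surface at z = 0. Lengths are in m, angles in degrees, forces in N, time in s.
With the tool pointing down it reaches from about 0.35 to 0.775 m from the base axis. Payload 5.5 kg.
Tool frame: the origin (TCP) lies at the very end of the fingers, on their centre line; the grasp point (between the pads) lies 19 mm behind it (hold_point_z is the distance from the TCP to the grasp point, in m); x points along the fingers, y is the direction in which the jaws open and shut, and the axes are right-handed (so a half turn about x gives the same grasp; the last joint's range is limited). The gripper opens to 85 mm and grips with 20 to 120 N. Pads are 22 mm wide; open, the fingers measure 114 mm over their backs; the gripper's body (76 mm by 85 mm) begins 54 mm behind the grasp point. The pads swing forward as they close: fully open they stand 13 mm farther back than shut.
Start: joints at [-79.847, 17.945, 2.641, 74.691, 0, 82.002], TCP at [0.179, -0.546, 0.231] pointing down, gripper open.
Joint ranges: [-158.12, 158.12], [-49.38, 96.58], [-58.88, 72.47], [-126.05, 133.96], [-84.25, 85.87], [-180, 180]. Speed limits (degrees/s): [147.25, 147.25, 180, 180, 180, 180].

### API

Orientations are given as a 3x3 rotation matrix whose columns are the frame's x, y, z axes.
In Python, from station import * gives the robot as it stands.
- The arm moves only by the tool move_arm, never from a script. Its arguments are lists of equal length, an entry for each row: "jaw": the closure, from 0 (fully open) to 1 (shut); "slide": the shift along the tool's x, y, z in mm, a list of three; "dr": the turn, a rotation vector about the tool's x, y, z in rad, a list of three. A call has 1 to 12 rows; each row shifts and turns the pose as measured when the row begins, along the tool's axes as they then stand; what a row does not reach is not made up. A row lasts 1/8 s, in which the tool goes at most 62.5 mm and 10.7 degrees, less where a joint would pass 70% of its speed; a pose out of reach is approached as far as the arm can. A call with a gripper value outside its range is refused whole. The fingers move at their own pace and stop on an object; "force" is the grip in N (left out, the last holds). Time passes only in rows, so rows that do not move let the fingers close. It gives the time, the measured TCP pose, the force and the opening at its end, in the units of the state.
- get_state(): the state, without advancing time (a new reading comes with each control period).
- snapshot(name): name is "scene" or "top"; returns the picture (384x512x3 uint8, red, green, blue); there is no depth.
- get_calibration(name): a dict with "intrinsics" (3x3 intrinsics, pixels), "k1" (the pictures are not rectified: a ray, as slopes to the right and down, at radius r is drawn at 1 + k1 r^2 times it, then the intrinsics apply), "cam_to_world" (4x4, takes a point from camera to world coordinates). Camera axes: x right, y up, looking along -z (the intrinsics and any distortion apply to the point x, -y, -z); pixel columns grow to the right and rows downward; lengths in m; the calibration is good to about 2 mm. A picture is of the moment at which its call begins. get_calibration takes no time and is no camera call.
- job_done(): hands the job in, once; it reports no verdict.
The state is a dict: "t": time; "joint_positions": joint angles; "dq": joint speeds; "tau": joint torques, N m; "tcp_pos": TCP position; "ee_rot": TCP orientation; "wrist_force": force on the tool from outside, world axes, zero at the start; "torque": the same for the moment, N m; "opening": opening from 0.0 (shut) to 1.0 (fully open).
Only numpy, scipy, OpenCV 4.12 (cv2) and the standard library are available. Lean on these libraries where they do the work, as an engineer would, in place of code of your own. Each camera call takes 0.05 s, during which the arm holds its last target.

## Working session

There is one attempt and no reset: what is moved stays moved. The work goes in short steps, Python scripts to look and compute and a tool call to move; the robot and the scene stay as the last step left them, time stands still between calls to the robot, and variables do not carry over. Pictures are saved under pics/ and viewed, and the job is handed in when it is done.

Besides the shell and the picture viewer there is one more tool, called as name(argument=value, ...) on one line, values as JSON. move_arm: Moves the arm, as the interface text tells. Its arguments: {"type":"object","properties":{"jaw":{"type":"array"},"slide":{"type":"array"},"dr":{"type":"array"},"force":{"type":"number"}},"required":["jaw","slide","dr"]}

```bash
ls; mkdir -p pics
python3 - <<'E'
from station import *
import cv2
for n in ["scene","top"]:
    p=snapshot(n); cv2.imwrite(f"pics/{n}0.png",cv2.resize(p[:,:,::-1],(800,600),interpolation=cv2.INTER_CUBIC)); cv2.imwrite(f"pics/{n}0_raw.png",p[:,:,::-1])
    print(get_calibration(n))
s=get_state()
print(s)
E
```

```text
pics
{'intrinsics': array([[476.58347939,   0.        , 257.41993771],
       [  0.        , 476.58347939, 187.61807383],
       [  0.        ,   0.        ,   1.        ]]), 'k1': -0.06947473051890948, 'cam_to_world': array([[ 0.085039  , -0.53541679,  0.84029592,  1.61130659],
       [ 0.99618649,  0.0291699 , -0.08222895, -0.1346864 ],
       [ 0.01951542,  0.84408411,  0.53585555,  0.72667121],
       [ 0.        ,  0.        ,  0.        ,  1.        ]])}
{'intrinsics': array([[364.27525964,   0.        , 250.26776131],
       [  0.        , 364.27525964, 190.34543641],
       [  0.        ,   0.        ,   1.        ]]), 'k1': 0.005927891595844485, 'cam_to_world': array([[ 0.02111761,  0.99287669, -0.11726006,  0.53272321],
       [-0.9997274 ,  0.02213905,  0.00741506, -0.01854396],
       [ 0.00995826,  0.11707151,  0.99307356,  0.99155527],
       [ 0.        ,  0.        ,  0.        ,  1.        ]])}
{'t': 0.1, 'joint_positions': array([-7.98463594e+01,  1.79883283e+01,  2.58356936e+00,  7.46886768e+01,
        5.18550367e-04,  8.20023455e+01]), 'dq': array([ 0.02028407,  0.02432509,  0.1229429 , -0.07795381,  0.02921208,
        0.01834606]), 'tau': array([ 1.93985419e-03, -4.81723666e+01,  2.99244064e+01,  1.26783139e-02,
       -1.08545380e-04,  1.03042618e-05]), 'tcp_pos': array([ 0.17905144, -0.54594941,  0.23048048]), 'ee_rot': array([[-2.78575404e-04,  3.11527041e-01, -9.50237247e-01],
       [ 1.60681594e-03, -9.50235918e-01, -3.11527076e-01],
       [-9.99998670e-01, -1.61364014e-03, -2.35854261e-04]]), 'wrist_force': array([ 0.69883692, -0.23245826, -0.28356467]), 'torque': array([ 0.02663791,  0.00039304, -0.00262613]), 'opening': 1.001945101290565}
```

View pics/scene0.png

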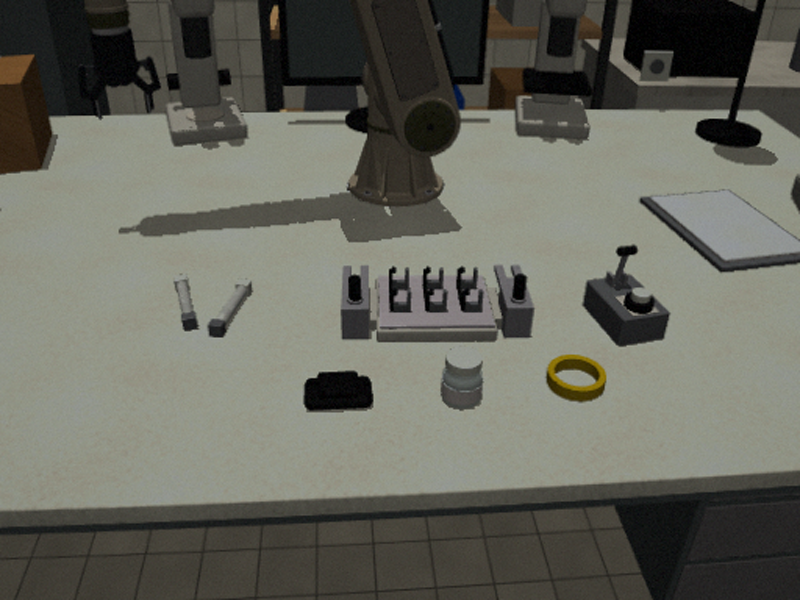

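View pics/top0.png

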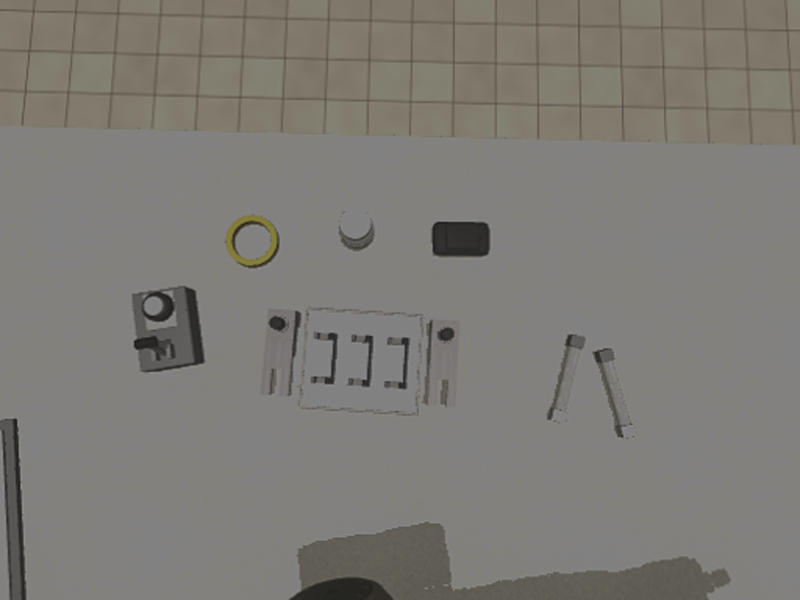

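The top view shows 2 tubes on the right (~(566,378) and (615,393)), the mixer in the centre (360,360), and the cut-out at left (168,330). The mouse, jar and tape lie in a row at the back. I'll enlarge crops to get exact pixels.

```bash
cat > h.py <<'E'
import numpy as np, cv2
from station import *
def ray(n,px):
    c=get_calibration(n);K=c["intrinsics"];T=c["cam_to_world"]
    d=np.array([(px[0]-K[0,2])/K[0,0],(px[1]-K[1,2])/K[1,1]])
    u=d.copy()
    for _ in range(20): u=d/(1+c["k1"]*(u@u))
    v=T[:3,:3]@np.array([u[0],-u[1],-1.]); return T[:3,3],v
def up(n,px,z):
    o,v=ray(n,px); return o+v*(z-o[2])/v[2]
def pj(n,P):
    c=get_calibration(n);K=c["intrinsics"];T=c["cam_to_world"]
    p=T[:3,:3].T@(np.asarray(P,float)-T[:3,3]); u=np.array([p[0],-p[1]])/-p[2]
    u=u*(1+c["k1"]*(u@u)); return np.array([K[0,0]*u[0]+K[0,2],K[1,1]*u[1]+K[1,2]])
def crop(img,x0,y0,w,h,s,name,grid=10):
    c=cv2.resize(img[y0:y0+h,x0:x0+w,::-1],None,fx=s,fy=s,interpolation=cv2.INTER_NEAREST)
    c=np.clip(c.astype(float)*1.5,0,255).astype(np.uint8).copy()
    if grid:
        for x in range(-(-x0//grid)*grid,x0+w,grid):
            cv2.line(c,((x-x0)*s,0),((x-x0)*s,5),(0,0,255),1); cv2.putText(c,str(x),((x-x0)*s,16),0,.35,(0,0,255))
        for y in range(-(-y0//grid)*grid,y0+h,grid):
            cv2.line(c,(0,(y-y0)*s),(5,(y-y0)*s),(0,0,255),1); cv2.putText(c,str(y),(6,(y-y0)*s+4),0,.35,(0,0,255))
    cv2.imwrite("pics/"+name,c)
def st():
    s=get_state(); print("t",round(s["t"],2),"tcp",np.round(s["tcp_pos"],4),"open",round(s["opening"],3),"F",np.round(s["wrist_force"],1)); print(np.round(s["ee_rot"],4)); return s
E
python3 - <<'E'
from h import *
t=cv2.imread("pics/top0_raw.png")[:,:,::-1]; s=cv2.imread("pics/scene0_raw.png")[:,:,::-1]
crop(t,160,190,140,80,5,"mix.png")
crop(t,340,200,80,90,6,"tub.png")
crop(t,75,175,65,70,8,"cut.png")
crop(s,210,160,135,60,5,"smix.png")
E
```

```text
(no output)
```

View pics/mix.png

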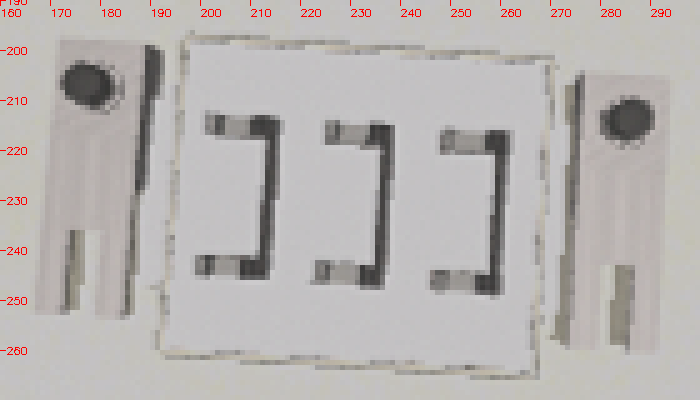

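View pics/tub.png

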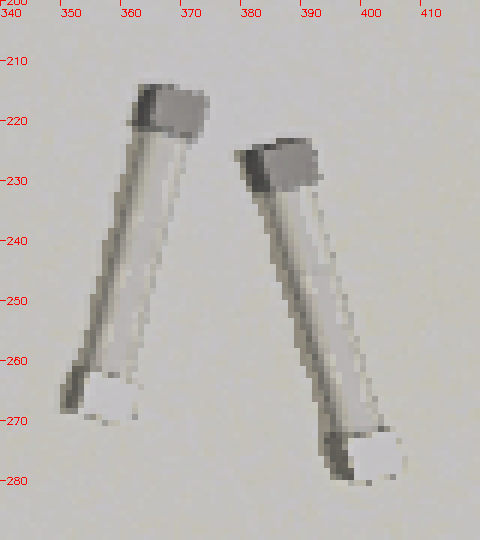

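View pics/cut.png

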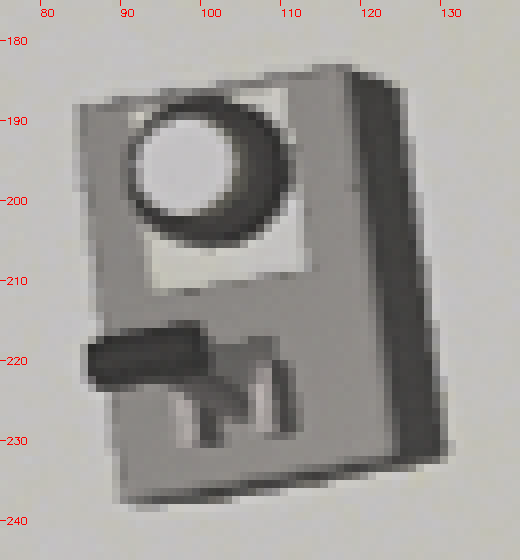

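View pics/smix.png

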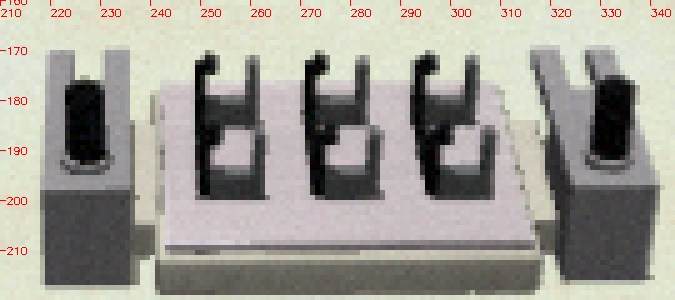

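```bash
cat > fit.py <<'E'
from h import *
from scipy.optimize import least_squares
# top view (pix center conv: crop label px = px edge -> subtract .5)
obs=[]
def deckc(p): 
    return p
pts=[((173.6,236),(-22,143,60)),((180,236),(-22,127,60)),((280.5,243),(-22,-127,60)),((286.7,243),(-22,-143,60))]
corn=[(196.5,197.5),(270,201.5),(267.5,265),(191.5,260)]
def T(q,m):
    c,s=np.cos(q[2]),np.sin(q[2]); x,y,z=np.array(m)/1000; return [q[0]+c*x-s*y,q[1]+s*x+c*y,z]
def res(q):
    r=[]
    for p,m in pts: r+=list(pj("top",T(q,m))+.5-p)
    cc=np.mean([pj("top",T(q,(a*85,b*100,30)))+.5 for a in(-1,1) for b in(-1,1)],0)-np.mean(corn,0)
    return r+list(2*cc)
if __name__=="__main__":
    f=least_squares(res,[.48,0,0]); q=f.x; print(np.round(q,4),np.degrees(q[2]),np.round(f.fun,2))
    for m in [(85,100,30),(85,-100,30),(-85,-100,30),(-85,100,30),(50,135,105),(50,-135,105),(36,0,45),(-36,0,45)]: print(m,np.round(pj("top",T(q,m))+.5,1),np.round(pj("scene",T(q,m))+.5,1))
    print("nadir",pj("top",[.5327,-.0185,0]))
    t=[((361,217.5)),((357.5,266)),((385.5,227.5)),((401,276))]
E
python3 fit.py
```

```text
[ 0.5397  0.0229 -0.0438] -2.5100463329893694 [ 0.29 -0.29  0.2   0.12 -0.23 -0.34 -0.14  0.07 -0.06  0.23]
(85, 100, 30) [196.  196.1] [318.7 209.5]
(85, -100, 30) [271.3 201. ] [240.5 210.1]
(-85, -100, 30) [267.5 266.2] [239.9 175.7]
(-85, 100, 30) [190.6 261.2] [309.8 175.4]
(50, 135, 105) [176.1 206.3] [332.8 177.3]
(50, -135, 105) [286.8 213.5] [226.5 177.8]
(36, 0, 45) [232.1 216.8] [278.5 194.4]
(-36, 0, 45) [230.1 244.8] [276.5 180. ]
nadir [246.59815588 233.30100118]
```

```bash
cat > tubes.py <<'E'
from h import *
def tube(a,b,z=.024):
    A=up("top",np.array(a)-.5,z);B=up("top",np.array(b)-.5,z)
    d=A-B; print("centre",np.round((A+B)/2,4),"len",round(np.linalg.norm(d)*1e3,1),"yaw",round(np.degrees(np.arctan2(d[1],d[0])),1))
E
python3 - <<'E'
from tubes import *
from fit import T
tube((370,218.6),(358.2,266.2)); tube((388.4,227.5),(402.8,276))
q=[.5397,.0229,-.0438]
for y in(-60,0,60): print(np.round(T(q,(0,y,55)),4))
for y in(-135,135): print(np.round(T(q,(50,y,60)),4),np.round(T(q,(-32,y,60)),4))
t=cv2.imread("pics/top0_raw.png")[:,:,::-1]; s=cv2.imread("pics/scene0_raw.png")[:,:,::-1]
crop(s,105,165,65,55,10,"stub.png",5)
for P in ((.5197,-.3,.0),): pass
E
```

```text
centre [ 0.5173 -0.3276  0.024 ] len 129.4 yaw -14.8
centre [ 0.4947 -0.4099  0.024 ] len 129.9 yaw 15.5
[ 0.5371 -0.037   0.055 ]
[0.5397 0.0229 0.055 ]
[0.5423 0.0828 0.055 ]
[ 0.5837 -0.1142  0.06  ] [ 0.5018 -0.1106  0.06  ]
[0.5956 0.1556 0.06  ] [0.5136 0.1592 0.06  ]
```

View pics/stub.png

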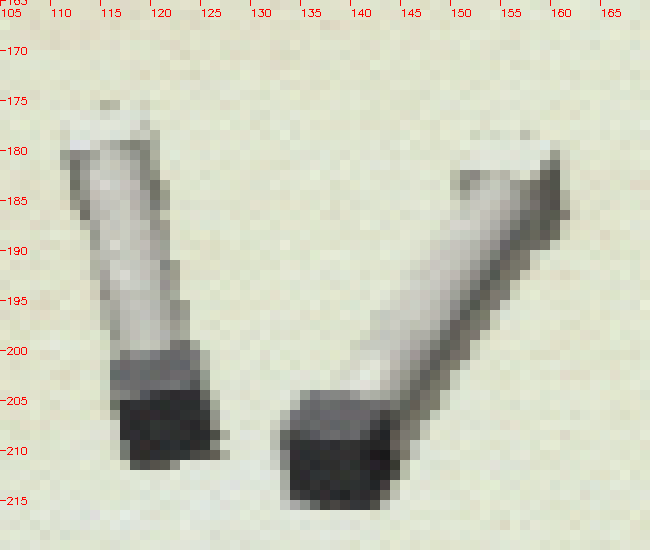

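Run:
```python
from h import *
from fit import T
q=[.5397,.0229,-.0438]
s=cv2.imread("pics/scene0_raw.png")[:,:,::-1];t=cv2.imread("pics/top0_raw.png")[:,:,::-1]
crop(s,242,165,40,40,18,"sf.png",5)
crop(t,215,205,30,45,13,"tf.png",5)
for y in (-60,0):
  for x in(31,-31):
    for z in (30,45,55,70): print((x,y-11,z),np.round(pj("scene",T(q,(x,y-11,z)))+.5,1),np.round(pj("top",T(q,(x,y-11,z)))+.5,1))
```

```text
(31, -71, 30) [251.3 198.2] [259.1 220.7]
(31, -71, 45) [251.4 193.5] [259.3 220.5]
(31, -71, 55) [251.4 190.3] [259.4 220.4]
(31, -71, 70) [251.5 185.4] [259.6 220.2]
(-31, -71, 30) [250.7 185.7] [257.6 244.5]
(-31, -71, 45) [250.7 181.1] [257.8 244.6]
(-31, -71, 55) [250.8 178. ] [257.9 244.8]
(-31, -71, 70) [250.8 173.2] [258.1 244.9]
(31, -11, 30) [274.  198.1] [236.4 219.2]
(31, -11, 45) [274.2 193.3] [236.2 219. ]
(31, -11, 55) [274.4 190.1] [236.1 218.8]
(31, -11, 70) [274.6 185.3] [235.9 218.6]
(-31, -11, 30) [272.4 185.6] [234.7 243. ]
(-31, -11, 45) [272.6 181. ] [234.5 243.1]
(-31, -11, 55) [272.8 177.9] [234.4 243.2]
(-31, -11, 70) [273.  173.1] [234.2 243.4]
```

View pics/sf.png

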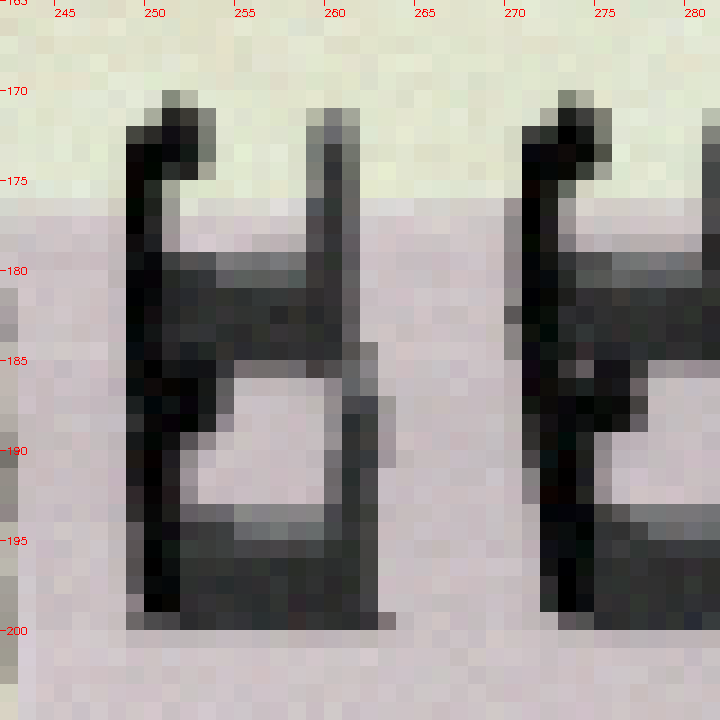

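View pics/tf.png

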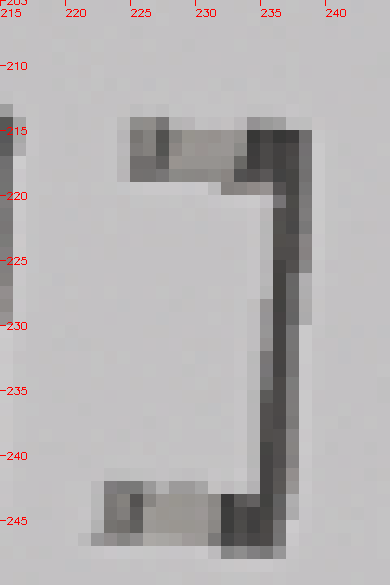

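```bash
cat >> h.py <<'E'
from scipy.spatial.transform import Rotation as R
def go(p,yaw,tilt=None):
    """needed rotation vector (tool axes), and slide mm in present tool axes and in target axes"""
    s=get_state(); M=s["ee_rot"]; a=np.radians(yaw)
    x=np.array([0,0,-1.]); y=np.array([np.cos(a),np.sin(a),0]); G=np.column_stack([x,y,np.cross(x,y)])
    rv=R.from_matrix(M.T@G).as_rotvec(); d=(np.array(p)-s["tcp_pos"])*1e3
    print("t",round(s["t"],2),"tcp",np.round(s["tcp_pos"],4),"open",round(s["opening"],3),"F",np.round(s["wrist_force"],1),"j6",round(s["joint_positions"][5],0))
    print("dr",np.round(rv,3),"slide now-axes",np.round(M.T@d,1),"slide target-axes",np.round(G.T@d,1))
E
python3 -c "
from h import *
go([.5173,-.3276,.10],75.2)"
```

```text
t 0.1 tcp [ 0.1791 -0.5459  0.2305] open 1.002 F [ 0.7 -0.2 -0.3] j6 82.0
dr [-2.566e+00 -2.000e-03  0.000e+00] slide now-axes [ 130.7 -101.9 -389.4] slide target-axes [130.5 297.5 271.3]
```

move_arm(jaw=[0.3,0.3,0.3,0.3,0.3,0.3,0.3,0.3,0.3,0.3,0.3,0.3], slide=[[0,0,0],[0,0,0],[0,0,0],[0,0,0],[0,0,0],[0,0,0],[0,0,0],[0,0,0],[0,0,0],[0,0,0],[0,0,0],[0,0,0]], dr=[[-0.18,0,0],[-0.18,0,0],[-0.18,0,0],[-0.18,0,0],[-0.18,0,0],[-0.18,0,0],[-0.18,0,0],[-0.18,0,0],[-0.18,0,0],[-0.18,0,0],[-0.18,0,0],[-0.18,0,0]], force=60)

```text
t: 1.6
tcp_pos: [0.1783, -0.5418, 0.2236]
ee_rot: [[-0.003, 0.559, 0.829], [0.016, 0.829, -0.559], [-1.0, 0.012, -0.011]]
wrist_force: [0.5, -0.0, -0.2]
opening: 0.703
```

```bash
python3 -c "
from h import *
go([.5173,-.3276,.10],75.2)"
```

```text
t 1.6 tcp [ 0.1783 -0.5418  0.2236] open 0.703 F [ 0.5 -0.  -0.2] j6 -46.0
dr [-0.335 -0.009 -0.013] slide now-axes [126.  365.6 162.9] slide target-axes [123.6 293.7 273. ]
```

move_arm(jaw=[0.3,0.3,0.3,0.3,0.3,0.3,0.3,0.3,0.3,0.3,0.3,0.3], slide=[[0,0,0],[0,0,0],[5,36,34],[5,36,34],[5,36,34],[5,36,34],[5,36,34],[5,36,34],[5,36,34],[5,36,34],[0,0,0],[0,0,0]], dr=[[-0.17,0,0],[-0.165,0,0],[0,0,0],[0,0,0],[0,0,0],[0,0,0],[0,0,0],[0,0,0],[0,0,0],[0,0,0],[0,0,0],[0,0,0]])

```text
t: 3.1
tcp_pos: [0.52, -0.3201, 0.1785]
ee_rot: [[-0.009, 0.245, 0.969], [0.024, 0.969, -0.245], [-1.0, 0.021, -0.014]]
wrist_force: [-0.1, -0.2, 0.0]
opening: 0.698
```

Run:
```python
from h import *
go([.5173,-.3276,.10],75.2)
s=snapshot("scene");t=snapshot("top");crop(t,320,180,110,110,6,"t1.png")
crop(s,95,100,100,120,5,"s1.png")
g=get_state()
for n in("top","scene"): print(pj(n,g["tcp_pos"])+.5)
```

```text
t 3.1 tcp [ 0.52   -0.3201  0.1785] open 0.698 F [-0.1 -0.2  0. ] j6 -25.0
dr [ 0.011 -0.014 -0.021] slide now-axes [78.3 -9.5  0.4] slide target-axes [78.5 -7.9 -0.7]
[383.29763627 242.72635863]
[143.35593696 141.85666573]
```

View pics/t1.png

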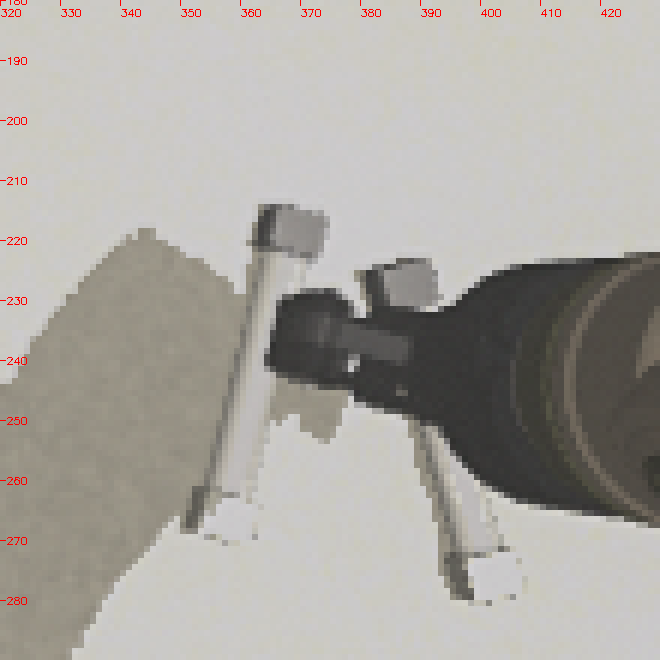

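View pics/s1.png

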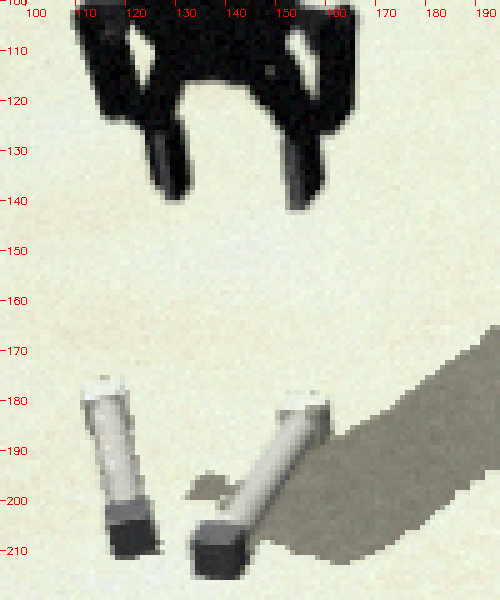

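move_arm(jaw=[0.3,0.3,0.3,0.3,0.3,0.3,0.3], slide=[[0,-4,0],[30,-4,0],[40,-1,0],[40,0,0],[25,0,0],[0,0,0],[0,0,0]], dr=[[0.011,-0.014,-0.021],[0,0,0],[0,0,0],[0,0,0],[0,0,0],[0,0,0],[0,0,0]])

```text
t: 4.08
tcp_pos: [0.5134, -0.3381, 0.045]
ee_rot: [[0.007, 0.271, 0.963], [-0.012, 0.963, -0.271], [-1.0, -0.009, 0.01]]
wrist_force: [-0.0, 0.6, 1.0]
opening: 0.699
```

Run:
```python
from h import *
go([.5173,-.3276,.004],75.2)
s=snapshot("scene");t=snapshot("top");crop(t,330,190,90,90,7,"t2.png")
crop(s,100,140,80,80,7,"s2.png")
g=get_state()
for n in("top","scene"): print(pj(n,g["tcp_pos"])+.5)
```

```text
t 4.08 tcp [ 0.5134 -0.3381  0.045 ] open 0.699 F [-0.   0.6  1. ] j6 -25.0
dr [-0.016  0.01   0.009] slide now-axes [40.9 11.5  0.5] slide target-axes [41.  11.1  1.1]
[370.83425045 243.87558806]
[142.43459682 185.68062248]
```

View pics/t2.png

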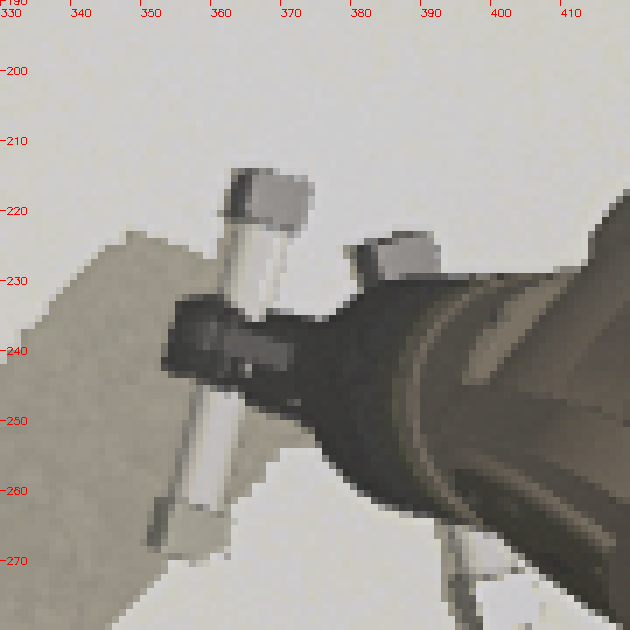

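View pics/s2.png

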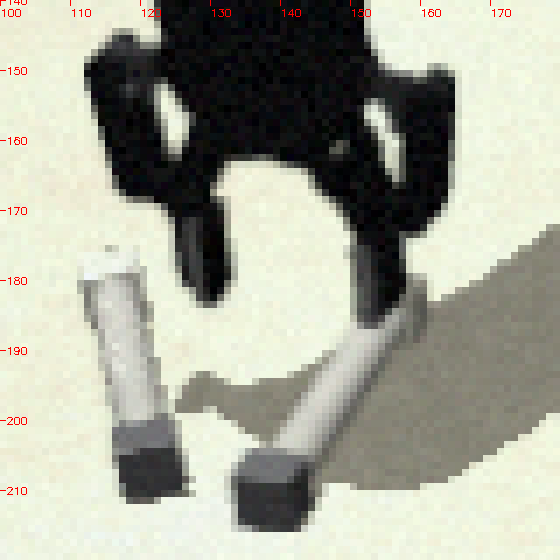

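move_arm(jaw=[0.3,0.3,0.3,0.3], slide=[[0,11,1],[0,0,0],[0,0,0],[0,0,0]], dr=[[-0.016,0.01,0.009],[0,0,0],[0,0,0],[0,0,0]])

```text
t: 4.68
tcp_pos: [0.5198, -0.3279, 0.048]
ee_rot: [[0.004, 0.253, 0.967], [-0.003, 0.967, -0.253], [-1.0, -0.002, 0.004]]
wrist_force: [-0.3, -0.8, -0.1]
opening: 0.697
```

Run:
```python
from h import *
go([.5173,-.3276,.004],75.2)
```

```text
t 4.67 tcp [ 0.5198 -0.3279  0.048 ] open 0.697 F [-0.3 -0.8 -0.1] j6 -25.0
dr [0.002 0.004 0.002] slide now-axes [44.  -0.3 -2.6] slide target-axes [44.  -0.4 -2.4]
```

move_arm(jaw=[0.3,0.3,0.3,0.3], slide=[[15,0,-1],[15,0,-1],[12,0,0],[0,0,0]], dr=[[0,0,0],[0,0,0],[0,0,0],[0,0,0]])

```text
t: 5.18
tcp_pos: [0.5167, -0.3268, 0.0015]
ee_rot: [[0.001, 0.254, 0.967], [-0.001, 0.967, -0.254], [-1.0, -0.001, 0.002]]
wrist_force: [0.2, 0.2, -0.1]
opening: 0.7
```

Run:
```python
from h import *
go([.5173,-.3276,.004],75.2)
s=snapshot("scene");crop(s,100,140,80,80,7,"s3.png")
```

```text
t 5.17 tcp [ 0.5167 -0.3268  0.0015] open 0.7 F [ 0.2  0.2 -0.1] j6 -25.0
dr [0.002 0.002 0.001] slide now-axes [-2.5 -0.7  0.8] slide target-axes [-2.5 -0.7  0.8]
```

View pics/s3.png

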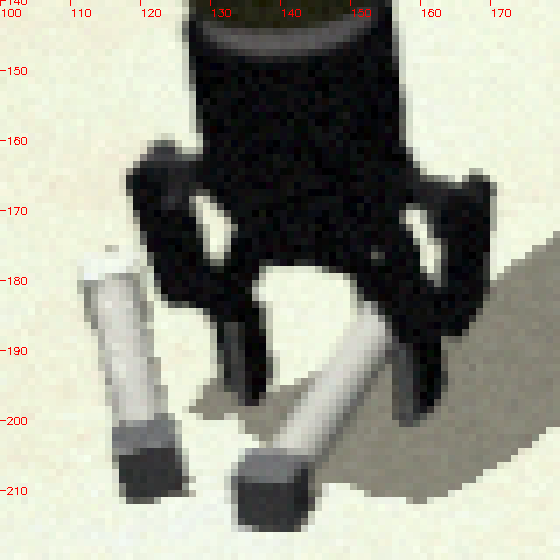

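move_arm(jaw=[0.5,0.7,0.9,0.9,0.9,0.9], slide=[[-3,0,0],[0,0,0],[0,0,0],[0,0,0],[0,0,0],[0,0,0]], dr=[[0,0,0],[0,0,0],[0,0,0],[0,0,0],[0,0,0],[0,0,0]])

```text
t: 5.98
tcp_pos: [0.518, -0.3279, 0.0069]
ee_rot: [[0.004, 0.254, 0.967], [-0.004, 0.967, -0.254], [-1.0, -0.003, 0.005]]
wrist_force: [-0.4, 0.5, -0.8]
opening: 0.206
```

Run:
```python
from h import *
go([.5371,-.037,.12],87.5)
s=snapshot("scene");crop(s,100,140,80,80,7,"s4.png")
```

```text
t 5.97 tcp [ 0.518  -0.3279  0.0069] open 0.206 F [-0.4  0.5 -0.8] j6 -25.0
dr [-0.213  0.005  0.003] slide now-axes [-114.1  285.9  -54.7] slide target-axes [-113.1  291.5    6.4]
```

View pics/s4.png

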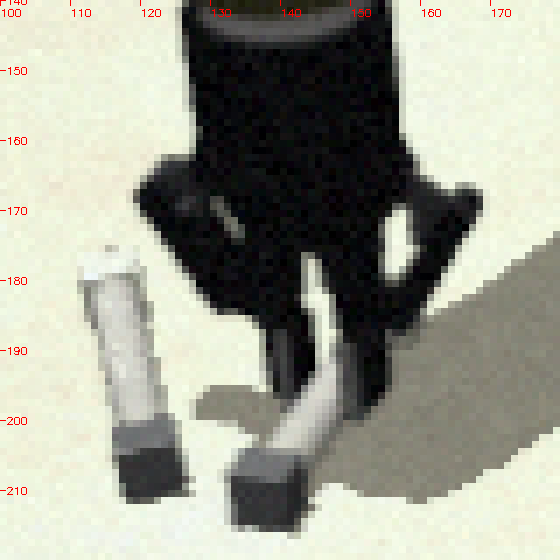

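move_arm(jaw=[0.6,0.6,0.6,0.6,0.9,0.9,0.9,0.9], slide=[[0,0,0],[0,0,0],[5,0,0],[0,0,0],[0,0,0],[0,0,0],[0,0,0],[0,0,0]], dr=[[0,0,0],[0,0,0],[0,0,0],[0,0,0],[0,0,0],[0,0,0],[0,0,0],[0,0,0]])

```text
t: 7.02
tcp_pos: [0.5182, -0.328, 0.0018]
ee_rot: [[0.005, 0.254, 0.967], [-0.004, 0.967, -0.254], [-1.0, -0.003, 0.005]]
wrist_force: [0.1, 0.3, 0.4]
opening: 0.209
```

Run:
```python
from h import *
go([.5371,-.037,.12],87.5)
```

```text
t 7.03 tcp [ 0.5182 -0.328   0.0018] open 0.209 F [0.1 0.3 0.4] j6 -25.0
dr [-0.213  0.005  0.003] slide now-axes [-119.3  286.   -54.9] slide target-axes [-118.2  291.6    6.2]
```

move_arm(jaw=[0.9,0.9,0.9,0.9,0.9,0.9,0.9,0.9,0.9,0.9,0.9,0.9], slide=[[-30,0,0],[-40,0,0],[-45,0,0],[-20,0,0],[0,0,0],[0,0,0],[0,40,0],[0,50,0],[0,50,0],[0,50,0],[0,50,0],[0,0,0]], dr=[[0,0,0],[0,0,0],[0,0,0],[-0.1,0,0],[-0.1,0,0],[0,0,0],[0,0,0],[0,0,0],[0,0,0],[0,0,0],[0,0,0],[0,0,0]])

```text
t: 8.52
tcp_pos: [0.5288, -0.0809, 0.1356]
ee_rot: [[-0.002, 0.067, 0.998], [0.0, 0.998, -0.067], [-1.0, -0.0, -0.002]]
wrist_force: [0.0, -0.2, -0.9]
opening: 0.211
```

Run:
```python
from h import *
go([.5371,-.037,.12],87.5)
```

```text
t 8.53 tcp [ 0.5288 -0.0809  0.1356] open 0.211 F [ 0.  -0.2 -0.9] j6 -13.0
dr [-0.023 -0.002  0.   ] slide now-axes [15.5 44.3  5.4] slide target-axes [15.6 44.2  6.4]
```

move_arm(jaw=[0.9,0.9,0.9,0.9,0.9], slide=[[5,20,3],[5,20,3],[0,0,0],[0,0,0],[0,0,0]], dr=[[-0.02,0,0],[0,0,0],[0,0,0],[0,0,0],[0,0,0]])

```text
t: 9.15
tcp_pos: [0.5367, -0.0435, 0.124]
ee_rot: [[-0.004, 0.054, 0.999], [-0.002, 0.999, -0.054], [-1.0, -0.002, -0.004]]
wrist_force: [0.1, -0.0, -0.9]
opening: 0.211
```

Run:
```python
from h import *
go([.5371,-.037,.12],87.5)
s=snapshot("scene");t=snapshot("top");crop(t,190,180,120,100,6,"t5.png")
crop(s,215,110,100,100,6,"s5.png")
g=get_state();M=g["ee_rot"]
ax=g["tcp_pos"]-.010*M[:,0]
for d in(-.075,.075):
  P=ax+d*M[:,2]
  for n in("top","scene"): print(n,pj(n,P)+.5)
```

```text
t 9.15 tcp [ 0.5367 -0.0435  0.124 ] open 0.211 F [ 0.1 -0.  -0.9] j6 -10.0
dr [-0.011 -0.004  0.002] slide now-axes [4.  6.5 0. ] slide target-axes [4.  6.5 0.1]
top [255.41164827 264.77321525]
scene [252.64395099 144.51096279]
top [260.08396522 200.40337286]
scene [253.96352052 172.86465124]
```

View pics/t5.png

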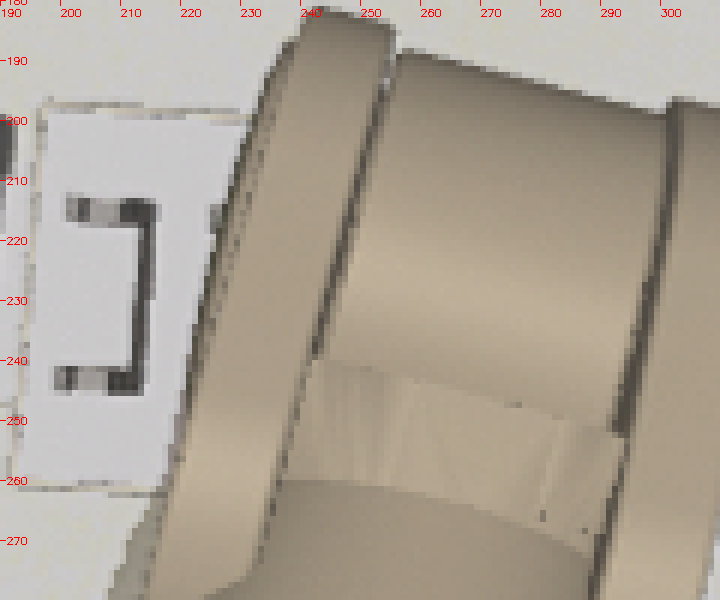

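View pics/s5.png

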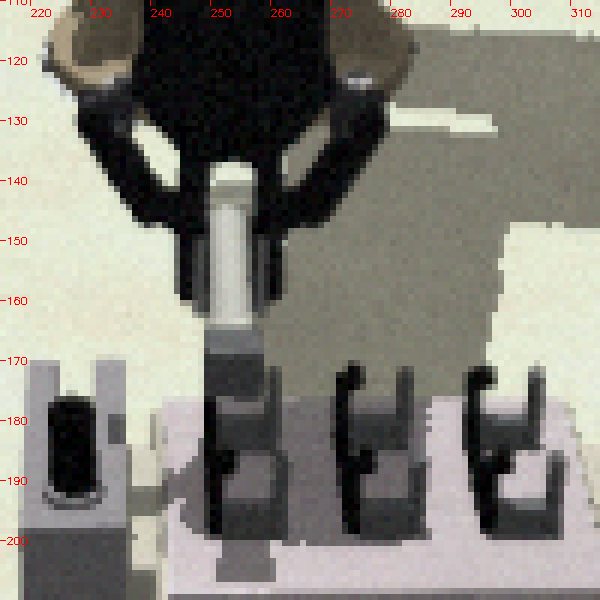

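Run:
```python
from h import *
from fit import T
q=[.5397,.0229,-.0438]
for y in(-60,0,60):
  for x in(41,-31):
    print(y,x,[np.round(pj("scene",T(q,(x,y+d,52)))[0]+.5,1) for d in(-11,0,11)],np.round(pj("scene",T(q,(x,y,45)))[1]+.5,1))
```

```text
-60 41 [np.float64(251.5), np.float64(255.8), np.float64(260.0)] 195.6
-60 -31 [np.float64(250.8), np.float64(254.8), np.float64(258.8)] 181.1
0 41 [np.float64(274.6), np.float64(278.8), np.float64(283.0)] 195.4
0 -31 [np.float64(272.7), np.float64(276.7), np.float64(280.8)] 181.0
60 41 [np.float64(297.5), np.float64(301.7), np.float64(305.9)] 195.3
60 -31 [np.float64(294.6), np.float64(298.6), np.float64(302.6)] 180.9
```

Run:
```python
from h import *
s=cv2.imread("pics/scene0_raw.png")[:,:,::-1].astype(int)
for r in (174,176,182,188,190,191,192,194):
  print(r,s[r,246:310].sum(1)//3)
```

```text
174 [148 147 143   3   1  29  22 106 147 147 146 148 144  82  33  69 149 150
 147 146 145 147 142 145 142   0   4   4  39 105 146 147 151 146 142  46
  31  51 146 151 145 147 149 146 149 145 100  13   7  11  66 103 147 148
 146 145 138  29  36  70 143 147 149 147]
176 [143 143 134   1  20 101 146 139 141 143 142 148 141  57  35  67 142 144
 145 138 139 137 137 138 100   0  18 102 140 136 136 137 138 140 131  51
  30  66 136 140 139 136 137 139 136 133  93   5  24 105 137 138 140 136
 139 135 130  23  36  68 133 138 142 146]
182 [131 130 125   1  10  23  29  32  35  33  34  26  31  27  32  59 130 130
 130 133 129 129 133 130  59   2   7  30  27  32  30  32  32  30  31  26
  39  87 132 129 134 132 129 132 129 126  23   6  11  28  33  30  30  29
  31  27  30  34  43 109 133 136 133 132]
188 [133 128 129  32   5   3   0  22  94 128 131 128 129 127  93  30  40 105
 128 127 128 128 129 130 123  29  12   5   9   3  13  65 125 128 128 130
 124  70  30  40  99 128 130 126 126 127 125  27  12   2   6   9   4  15
  63 128 126 131 126 125  67  37  43 104]
190 [127 129 125  17   1  20  93 124 132
[... 319 characters left out ...]
127 133 126  86   6   0  20 100 129 133 129 128 130 129
 128  73  31  42 104 130 131 130 132 128 128  65   3   2   1  21  96 131
 127 132 130 132 133 124  47  30  52 132]
192 [130 129 125  29   3  19  93 128 127 130 129 128 131 125  72  31  48 130
 128 132 130 130 131 131 127  88   4   2  23  95 128 133 132 133 130 127
 124  47  30  49 129 129 127 130 126 128 129 117  14   1   4  24  99 130
 130 129 115 120 119 109  29  34  50 127]
194 [132 132 125  60   7   9  36  39  42  69  72  77  70  71  47  35  46 128
 128 131 130 130 128 130 128 119   8   8   1  34  33  45  68  69  74  70
  67  45  32  45 127 127 130 126 129 123 126 121  28   0   4   0  33  38
  44  67  70  72  70  66  34  36  65 128]
```

move_arm(jaw=[0.9,0.9,0.9,0.9,0.9], slide=[[10,5,0],[20,2,0],[14,0,0],[0,0,0],[0,0,0]], dr=[[-0.011,-0.004,0.002],[0,0,0],[0,0,0],[0,0,0],[0,0,0]])

```text
t: 9.88
tcp_pos: [0.5371, -0.0366, 0.0779]
ee_rot: [[0.001, 0.043, 0.999], [0.0, 0.999, -0.043], [-1.0, 0.0, 0.001]]
wrist_force: [0.2, 0.3, 0.2]
opening: 0.205
```

Run:
```python
from h import *
go([.5371,-.0357,.0452],87.5)
s=snapshot("scene")
crop(s,235,140,50,65,10,"s6.png",5)
```

```text
t 9.88 tcp [ 0.5371 -0.0366  0.0779] open 0.205 F [0.2 0.3 0.2] j6 -10.0
dr [ 0.     0.001 -0.   ] slide now-axes [32.7  0.9 -0. ] slide target-axes [32.7  0.9  0. ]
```

View pics/s6.png

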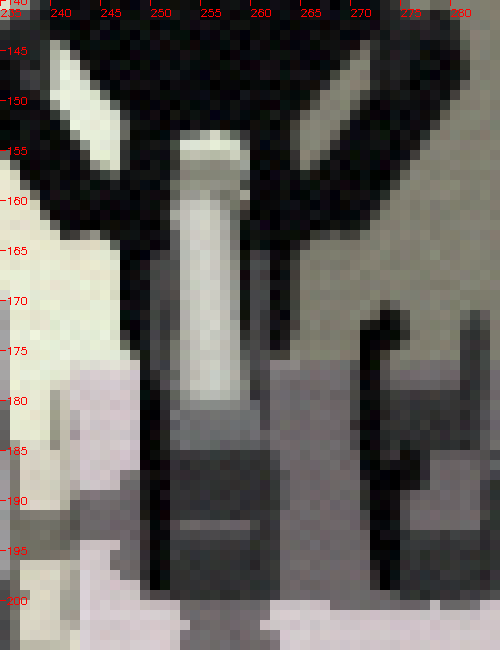

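move_arm(jaw=[0.9,0.9,0.9,0.9,0.9,0.9,0.9], slide=[[6,1,0],[7,0,0],[7,0,0],[7,0,0],[5,0,0],[2,0,0],[0,0,0]], dr=[[0,0,0],[0,0,0],[0,0,0],[0,0,0],[0,0,0],[0,0,0],[0,0,0]])

```text
t: 10.8
tcp_pos: [0.5404, -0.0345, 0.0462]
ee_rot: [[0.009, 0.042, 0.999], [0.002, 0.999, -0.042], [-1.0, 0.003, 0.009]]
wrist_force: [-0.4, -0.2, -0.6]
opening: 0.212
```

Run:
```python
from h import *
go([.5371,-.0357,.0452],87.5)
s=snapshot("scene")
crop(s,235,140,50,65,10,"s7.png",5)
```

```text
t 10.8 tcp [ 0.5404 -0.0345  0.0462] open 0.212 F [-0.4 -0.2 -0.6] j6 -10.0
dr [ 0.001  0.009 -0.003] slide now-axes [ 0.9 -1.4 -3.2] slide target-axes [ 1.  -1.4 -3.2]
```

View pics/s7.png

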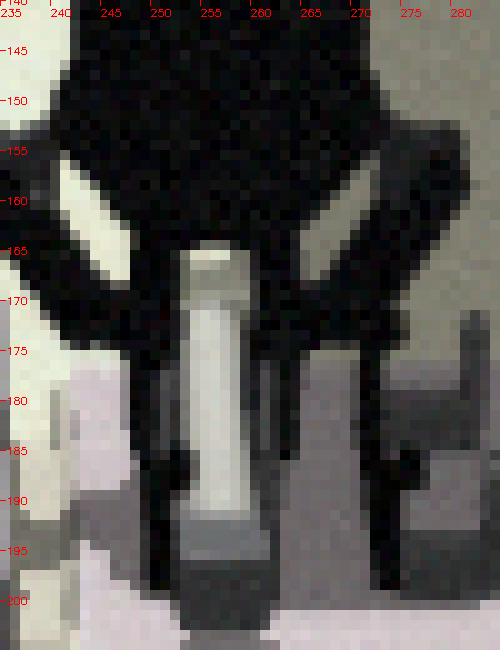

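move_arm(jaw=[0.9,0.9,0.7,0.6,0.55,0.55,0.55,0.55,0.55], slide=[[2,0,0],[0,0,0],[0,0,0],[0,0,0],[0,0,0],[0,0,0],[-20,0,0],[-30,0,0],[-40,0,0]], dr=[[0,0,0],[0,0,0],[0,0,0],[0,0,0],[0,0,0],[0,0,0],[0,0,0],[0,0,0],[0,0,0]])

```text
t: 11.98
tcp_pos: [0.5368, -0.0342, 0.1328]
ee_rot: [[0.001, 0.042, 0.999], [0.004, 0.999, -0.042], [-1.0, 0.004, 0.001]]
wrist_force: [0.8, -0.0, 0.6]
opening: 0.451
```

Run:
```python
from h import *
go([.4947,-.4099,.15],105.5)
s=snapshot("scene")
crop(s,235,120,50,85,8,"s8.png",5)
crop(s,95,165,65,55,8,"s8b.png",5)
```

```text
t 11.97 tcp [ 0.5368 -0.0342  0.1328] open 0.451 F [ 0.8 -0.   0.6] j6 -10.0
dr [-0.313  0.002 -0.004] slide now-axes [ -18.8 -377.1  -26.1] slide target-axes [ -17.2 -350.8 -141. ]
```

View pics/s8.png

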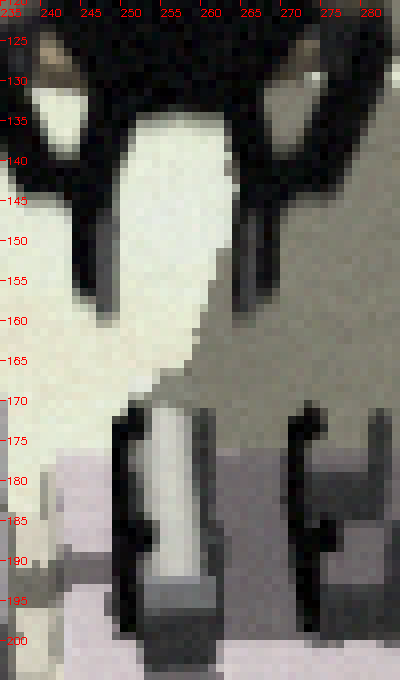

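View pics/s8b.png

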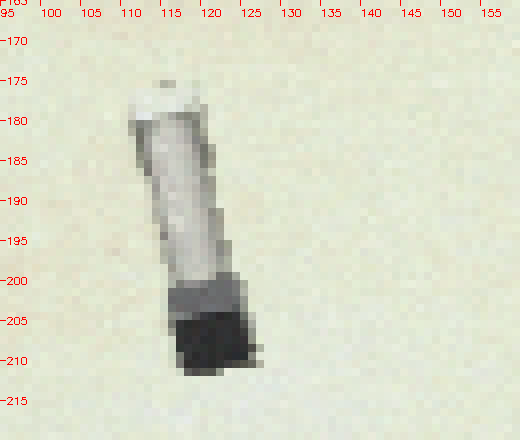

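move_arm(jaw=[0.5,0.4,0.3,0.3,0.3,0.3,0.3,0.3,0.3,0.3,0.3,0.3], slide=[[-15,0,0],[-10,-10,-5],[0,-15,-10],[0,0,0],[0,-50,-20],[0,-50,-20],[0,-50,-20],[0,-50,-20],[0,-50,-20],[0,-40,-15],[0,0,0],[0,0,0]], dr=[[0,0,0],[-0.15,0,0],[-0.15,0,0],[0,0,0],[0,0,0],[0,0,0],[0,0,0],[0,0,0],[0,0,0],[0,0,0],[0,0,0],[0,0,0]])

```text
t: 13.52
tcp_pos: [0.4938, -0.3761, 0.1624]
ee_rot: [[0.017, -0.245, 0.969], [0.005, 0.97, 0.244], [-1.0, 0.0, 0.018]]
wrist_force: [-0.1, 0.0, 1.1]
opening: 0.695
```

Run:
```python
from h import *
go([.4947,-.4099,.05],105.5)
```

```text
t 13.53 tcp [ 0.4938 -0.3761  0.1624] open 0.695 F [-0.1  0.   1.1] j6 -59.0
dr [-0.023  0.018 -0.   ] slide now-axes [112.2 -33.   -9.3] slide target-axes [112.4 -32.8  -8.1]
```

move_arm(jaw=[0.3,0.3,0.3,0.3,0.3,0.3], slide=[[30,-30,-8],[40,0,0],[40,0,0],[0,0,0],[0,0,0],[0,0,0]], dr=[[-0.023,0.018,0],[0,0,0],[0,0,0],[0,0,0],[0,0,0],[0,0,0]])

```text
t: 14.28
tcp_pos: [0.4991, -0.4012, 0.0545]
ee_rot: [[0.003, -0.272, 0.962], [-0.002, 0.962, 0.272], [-1.0, -0.003, 0.003]]
wrist_force: [-0.3, -0.0, -0.0]
opening: 0.701
```

Run:
```python
from h import *
go([.4947,-.4099,.0018],105.5)
s=snapshot("scene")
crop(s,80,140,80,80,7,"s9.png")
```

```text
t 14.28 tcp [ 0.4991 -0.4012  0.0545] open 0.701 F [-0.3 -0.  -0. ] j6 -62.0
dr [0.004 0.003 0.003] slide now-axes [52.7 -7.  -6.7] slide target-axes [52.7 -7.2 -6.6]
```

View pics/s9.png

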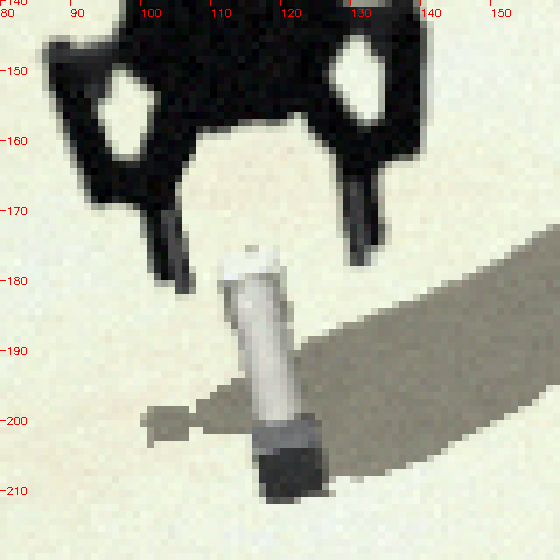

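move_arm(jaw=[0.3,0.3,0.3,0.3,0.3,0.3], slide=[[0,-6,-6],[10,-1,0],[17,0,0],[14,0,0],[10,0,0],[0,0,0]], dr=[[0,0,0],[0,0,0],[0,0,0],[0,0,0],[0,0,0],[0,0,0]])

```text
t: 15.08
tcp_pos: [0.4956, -0.4114, 0.0013]
ee_rot: [[0.005, -0.271, 0.963], [-0.004, 0.963, 0.271], [-1.0, -0.006, 0.004]]
wrist_force: [0.6, 0.3, 0.3]
opening: 0.697
```

Run:
```python
from h import *
go([.4947,-.4099,.0018],105.5)
```

```text
t 15.07 tcp [ 0.4956 -0.4114  0.0013] open 0.697 F [0.6 0.3 0.3] j6 -63.0
dr [0.003 0.004 0.006] slide now-axes [-0.5  1.7 -0.4] slide target-axes [-0.5  1.7 -0.4]
```

move_arm(jaw=[0.5,0.7,0.9,0.9,0.9,0.9], slide=[[0,1.5,0],[0,0,0],[0,0,0],[0,0,0],[0,0,0],[0,0,0]], dr=[[0,0,0],[0,0,0],[0,0,0],[0,0,0],[0,0,0],[0,0,0]])

```text
t: 15.82
tcp_pos: [0.496, -0.4105, 0.0027]
ee_rot: [[0.007, -0.271, 0.963], [-0.006, 0.963, 0.271], [-1.0, -0.008, 0.005]]
wrist_force: [-0.7, -0.2, -0.5]
opening: 0.208
```

Run:
```python
from h import *
go([.5404,.0246,.13],87.5)
s=snapshot("scene")
crop(s,80,140,80,80,7,"s10.png")
```

```text
t 15.82 tcp [ 0.496  -0.4105  0.0027] open 0.208 F [-0.7 -0.2 -0.5] j6 -62.0
dr [0.318 0.006 0.007] slide now-axes [-129.5  405.8  161.3] slide target-axes [-127.3  436.6   25.4]
```

View pics/s10.png

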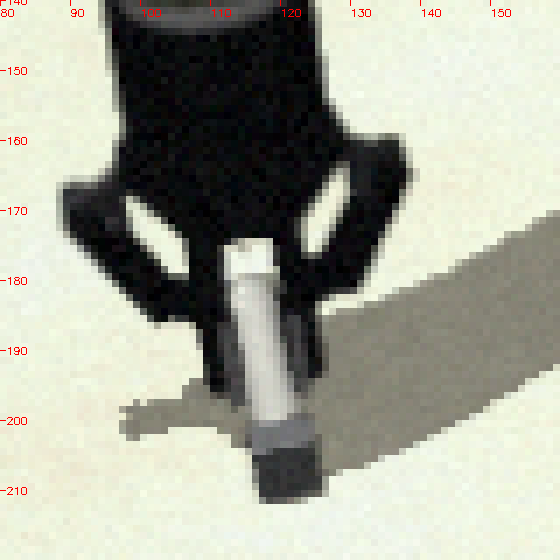

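move_arm(jaw=[0.9,0.9,0.9,0.9,0.9,0.9,0.9,0.9,0.9,0.9,0.9,0.9], slide=[[-30,0,0],[-45,0,0],[-50,0,0],[-20,10,5],[0,20,5],[0,0,0],[0,45,2],[0,55,2],[0,55,2],[0,55,2],[0,55,2],[0,0,0]], dr=[[0,0,0],[0,0,0],[0,0,0],[0.15,0,0],[0.15,0,0],[0,0,0],[0,0,0],[0,0,0],[0,0,0],[0,0,0],[0,0,0],[0,0,0]])

```text
t: 17.38
tcp_pos: [0.5177, -0.1106, 0.1472]
ee_rot: [[0.005, 0.022, 1.0], [-0.007, 1.0, -0.022], [-1.0, -0.007, 0.005]]
wrist_force: [0.0, 0.3, -0.4]
opening: 0.21
```

Run:
```python
from h import *
go([.5404,.0246,.13],87.5)
```

```text
t 17.38 tcp [ 0.5177 -0.1106  0.1472] open 0.21 F [ 0.   0.3 -0.4] j6 -19.0
dr [0.022 0.006 0.006] slide now-axes [ 16.4 135.8  19.6] slide target-axes [ 17.2 136.1  16.7]
```

move_arm(jaw=[0.9,0.9,0.9,0.9,0.9,0.9,0.9,0.9], slide=[[3,40,5],[3,50,6],[3,40,6],[5,0,0],[10,0,0],[10,0,0],[0,0,0],[0,0,0]], dr=[[0.02,0.006,0.006],[0,0,0],[0,0,0],[0,0,0],[0,0,0],[0,0,0],[0,0,0],[0,0,0]])

```text
t: 18.38
tcp_pos: [0.5424, 0.012, 0.109]
ee_rot: [[-0.001, 0.042, 0.999], [-0.005, 0.999, -0.042], [-1.0, -0.005, -0.001]]
wrist_force: [0.4, -0.4, -0.6]
opening: 0.209
```

Run:
```python
from h import *
go([.5404,.0246,.08],87.5)
```

```text
t 18.38 tcp [0.5424 0.012  0.109 ] open 0.209 F [ 0.4 -0.4 -0.6] j6 -5.0
dr [ 0.001 -0.001  0.005] slide now-axes [29.  12.7 -2.5] slide target-axes [29.  12.5 -2.5]
```

move_arm(jaw=[0.9,0.9,0.9,0.9,0.9], slide=[[5,12.5,-2],[12,0,0],[12,0,0],[0,0,0],[0,0,0]], dr=[[0,0,0.005],[0,0,0],[0,0,0],[0,0,0],[0,0,0]])

```text
t: 19.0
tcp_pos: [0.5407, 0.0253, 0.078]
ee_rot: [[-0.0, 0.042, 0.999], [0.001, 0.999, -0.042], [-1.0, 0.001, -0.0]]
wrist_force: [-0.1, -0.0, 0.3]
opening: 0.207
```

Run:
```python
from h import *
go([.5404,.0246,.0457],87.5)
s=snapshot("scene")
crop(s,240,140,60,65,10,"s11.png",5)
```

```text
t 19.0 tcp [0.5407 0.0253 0.078 ] open 0.207 F [-0.1 -0.   0.3] j6 -3.0
dr [ 0.001 -0.    -0.001] slide now-axes [32.3 -0.7 -0.3] slide target-axes [32.3 -0.7 -0.3]
```

View pics/s11.png

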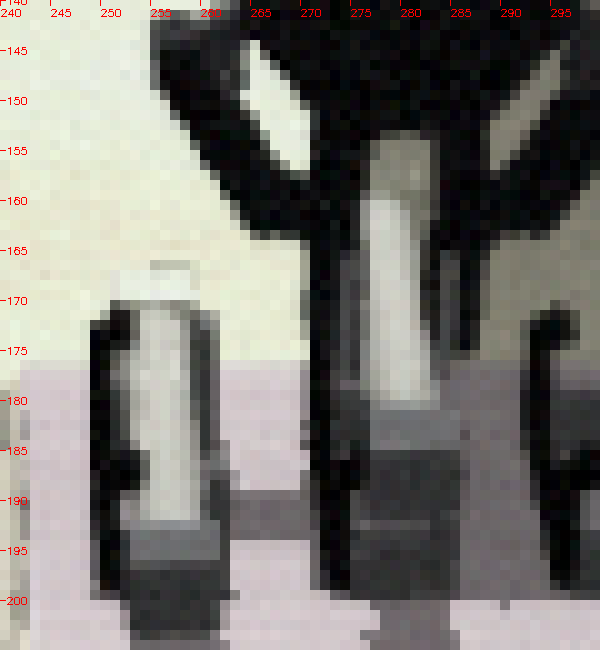

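move_arm(jaw=[0.9,0.9,0.9,0.9,0.9,0.9,0.9], slide=[[6,-0.5,0],[7,0,0],[7,0,0],[7,0,0],[5,0,0],[3,0,0],[0,0,0]], dr=[[0,0,0],[0,0,0],[0,0,0],[0,0,0],[0,0,0],[0,0,0],[0,0,0]])

```text
t: 19.92
tcp_pos: [0.544, 0.0255, 0.0448]
ee_rot: [[0.008, 0.042, 0.999], [0.002, 0.999, -0.042], [-1.0, 0.003, 0.007]]
wrist_force: [-0.1, 0.5, 1.8]
opening: 0.207
```

Run:
```python
from h import *
go([.5404,.0246,.0457],87.5)
s=snapshot("scene")
crop(s,240,140,60,65,10,"s12.png",5)
```

```text
t 19.93 tcp [0.544  0.0255 0.0448] open 0.207 F [-0.1  0.5  1.8] j6 -3.0
dr [ 0.002  0.007 -0.003] slide now-axes [-0.9 -1.  -3.6] slide target-axes [-0.9 -1.  -3.6]
```

View pics/s12.png

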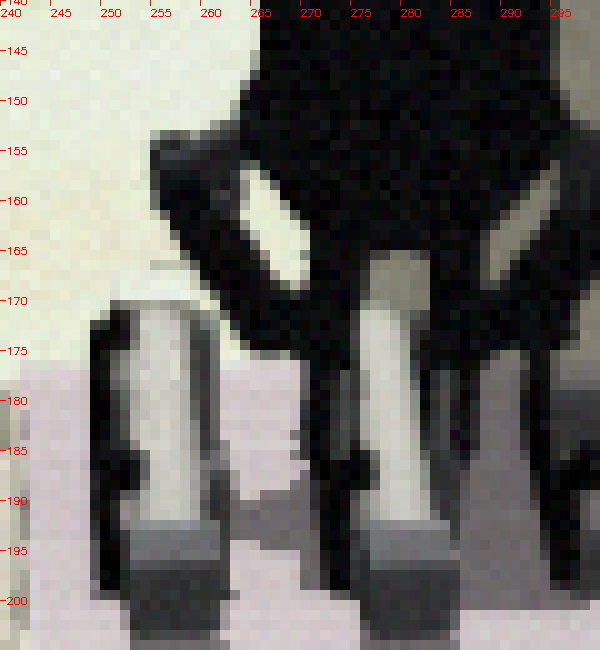

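move_arm(jaw=[0.9,0.7,0.6,0.55,0.55,0.55,0.55,0.55,0.55,0.55,0.55], slide=[[0,0,0],[0,0,0],[0,0,0],[0,0,0],[0,0,0],[-20,0,0],[-40,0,0],[-40,0,0],[-40,0,0],[0,0,-40],[0,0,-50]], dr=[[0,0,0],[0,0,0],[0,0,0],[0,0,0],[0,0,0],[0,0,0],[0,0,0],[0,0,0],[0,0,0],[0,0,0],[0,0,0]])

```text
t: 21.35
tcp_pos: [0.454, 0.0286, 0.1882]
ee_rot: [[0.008, 0.042, 0.999], [0.003, 0.999, -0.042], [-1.0, 0.003, 0.008]]
wrist_force: [-0.5, -0.3, 0.8]
opening: 0.449
```

Run:
```python
from h import *
go([.58,-.113,.15],87.5)
s=snapshot("scene");cv2.imwrite("pics/s13raw.png",s[:,:,::-1])
t=snapshot("top");cv2.imwrite("pics/t13raw.png",t[:,:,::-1])
crop(s,210,150,135,70,5,"s13.png")
crop(t,155,185,145,90,5,"t13.png")
```

```text
t 21.35 tcp [0.454  0.0286 0.1882] open 0.449 F [-0.5 -0.3  0.8] j6 -4.0
dr [ 0.002  0.008 -0.003] slide now-axes [  38.9 -136.3  131.5] slide target-axes [  38.2 -136.   132. ]
```

View pics/s13.png

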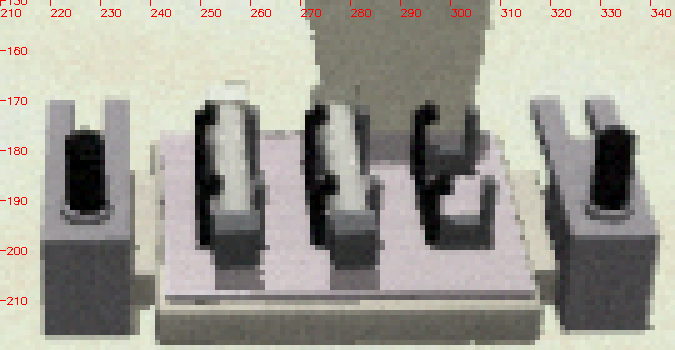

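View pics/t13.png

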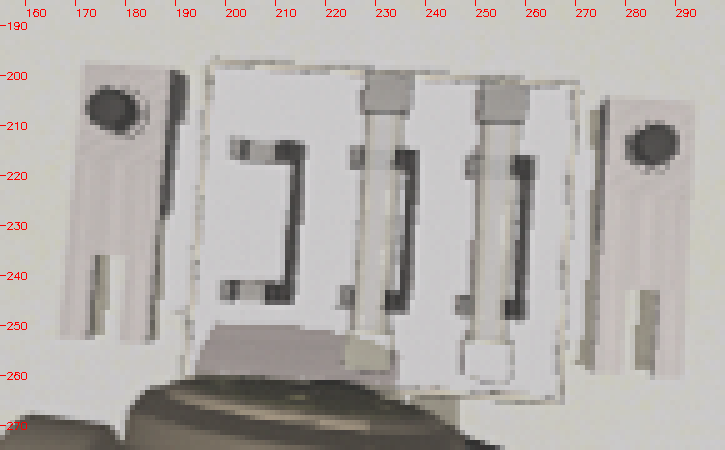

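Run:
```python
from h import *
from fit import T
s=cv2.imread("pics/s13raw.png").astype(int).sum(2)//3;t=cv2.imread("pics/t13raw.png").astype(int).sum(2)//3
for r in(180,185): print(r,s[r,220:236],s[r,325:341])
for c in (226,227): print(c,s[170:198,c])
for c in (331,333): print(c,s[170:198,c])
print(t[200:215,168:186]);print(t[208:222,278:294])
for dy in(0,.0013):
  q=[.5397,.0229+dy,-.0438]
  for y in(-135,135):
    print(dy,y,[ (z,np.round(pj("scene",T(q,(50,y,z)))+.5,1),np.round(pj("top",T(q,(50,y,z)))+.5,1)) for z in(65,90,105)])
```

```text
180 [103 101 101   4   0   7   6   0   6   1  21 103 101 101 104 104] [106 107 102  95  16   1   8   6   5   4   5  46 116 146 148 148]
185 [101 100  99  17   4   4   6   0   4   0  15  78 100 105 104  99] [102 100  97  44   5   4   8   7   5   7  19  62 113 139 149 148]
226 [147 149 147 147 147 114  36   4   9  10   6  12   0   1   3   6   1   2
   1   0   0   2  17  74  51  98 106 104]
227 [151 149 151 150 146 117  33   8  12  11   0  10   0   0   5   0   2   2
   3   4   0   0  23  80  53  99 101 103]
331 [109 104 105 103 103  57  17   8   7   1   8   7   3   4   4   8   3   0
   8   3   2  11  86  53  81 103 102  65]
333 [149 133 131 118 109  48   7   9   6   7   5   0   8   2   5   5   9   6
   4   0   3   3  93  53  70  99 102  66]
[[133 133 132 126 119 119 120 119 119 120 121 121 122 120 121 122 121 121]
 [132 133 132 124 120 119 119 118 118 121 123 120 119 124 123 121 123 124]
 [133 133 131 125 119 121 111  86  73 100 116 108 104 121 119 124 123 122]
 [133 133 132 122 120 108  66  43  45  43  40  61  99 104  93 123 121 120]
 [134 134 132 123 109  50  45  49  50  49  48  40  3
[... 1680 characters left out ...]
23 124 124 125 126 124 123 129]]
0 -135 [(65, array([226.7, 191.1]), array([285.1, 214.4])), (90, array([226.6, 182.8]), array([286.2, 213.9])), (105, array([226.5, 177.8]), array([286.8, 213.5]))]
0 135 [(65, array([331.3, 190.5]), array([179.2, 207.5])), (90, array([332.2, 182.3]), array([177.3, 206.7])), (105, array([332.8, 177.3]), array([176.1, 206.3]))]
0.0013 -135 [(65, array([227.2, 191.1]), array([284.6, 214.4])), (90, array([227.1, 182.8]), array([285.7, 213.9])), (105, array([227. , 177.8]), array([286.3, 213.5]))]
0.0013 135 [(65, array([331.7, 190.5]), array([178.7, 207.4])), (90, array([332.7, 182.3]), array([176.8, 206.7])), (105, array([333.3, 177.3]), array([175.6, 206.3]))]
```

move_arm(jaw=[0.5,0.5,0.5,0.5,0.5,0.5,0.5,0.5], slide=[[0,-45,0],[0,-45,20],[5,-45,30],[5,0,40],[5,0,40],[0,0,0],[0,0,0],[0,0,0]], dr=[[0,0.008,0],[0,0,0],[0,0,0],[0,0,0],[0,0,0],[0,0,0],[0,0,0],[0,0,0]])

```text
t: 22.45
tcp_pos: [0.579, -0.116, 0.1717]
ee_rot: [[-0.0, 0.041, 0.999], [0.003, 0.999, -0.041], [-1.0, 0.003, -0.0]]
wrist_force: [-0.1, 0.2, 0.2]
opening: 0.5
```

Run:
```python
from h import *
go([.5838,-.1129,.115],87.5)
```

```text
t 22.45 tcp [ 0.579  -0.116   0.1717] open 0.5 F [-0.1  0.2  0.2] j6 -17.0
dr [ 0.003 -0.    -0.003] slide now-axes [56.7  3.1  4.6] slide target-axes [56.7  3.3  4.6]
```

move_arm(jaw=[0.5,0.5,0.5,0.5,0.5], slide=[[10,3,4.5],[20,0,0],[20,0,0],[0,0,0],[0,0,0]], dr=[[0.003,0,-0.003],[0,0,0],[0,0,0],[0,0,0],[0,0,0]])

```text
t: 23.08
tcp_pos: [0.5828, -0.1116, 0.1215]
ee_rot: [[0.002, 0.044, 0.999], [-0.001, 0.999, -0.044], [-1.0, -0.001, 0.002]]
wrist_force: [0.2, 0.0, -0.1]
opening: 0.5
```

Run:
```python
from h import *
go([.5838,-.1129,.072],87.5)
s=snapshot("scene")
crop(s,205,130,50,75,8,"s14.png",5)
```

```text
t 23.07 tcp [ 0.5828 -0.1116  0.1215] open 0.5 F [ 0.2  0.  -0.1] j6 -16.0
dr [-0.     0.002  0.001] slide now-axes [49.5 -1.2  1. ] slide target-axes [49.5 -1.3  1.1]
```

View pics/s14.png

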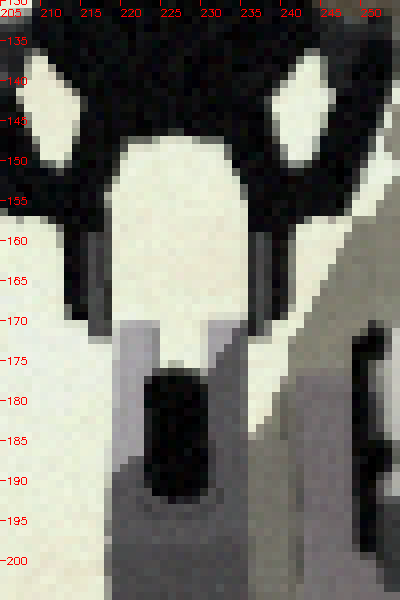

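move_arm(jaw=[0.5,0.5,0.5,0.5,0.7,0.9,0.9,0.9,0.9], slide=[[14,-1,1],[15,0,0],[15,0,0],[3,0,0],[0,0,0],[0,0,0],[0,0,0],[0,0,0],[0,0,0]], dr=[[0,0,0],[0,0,0],[0,0,0],[0,0,0],[0,0,0],[0,0,0],[0,0,0],[0,0,0],[0,0,0]])

```text
t: 24.25
tcp_pos: [0.5847, -0.1132, 0.0725]
ee_rot: [[0.004, 0.044, 0.999], [-0.002, 0.999, -0.044], [-1.0, -0.002, 0.004]]
wrist_force: [0.5, 0.1, -1.1]
opening: 0.216
```

Run:
```python
from h import *
st();go([.5838,-.1129,.072],87.5)
s=snapshot("scene")
crop(s,205,130,50,75,8,"s15.png",5)
```

```text
t 24.25 tcp [ 0.5847 -0.1132  0.0725] open 0.216 F [ 0.5  0.1 -1.1]
[[ 0.004   0.0442  0.999 ]
 [-0.0021  0.999  -0.0442]
 [-1.     -0.0019  0.0041]]
t 24.25 tcp [ 0.5847 -0.1132  0.0725] open 0.216 F [ 0.5  0.1 -1.1] j6 -16.0
dr [-0.001  0.004  0.002] slide now-axes [ 0.5  0.2 -0.9] slide target-axes [ 0.5  0.2 -0.9]
```

View pics/s15.png

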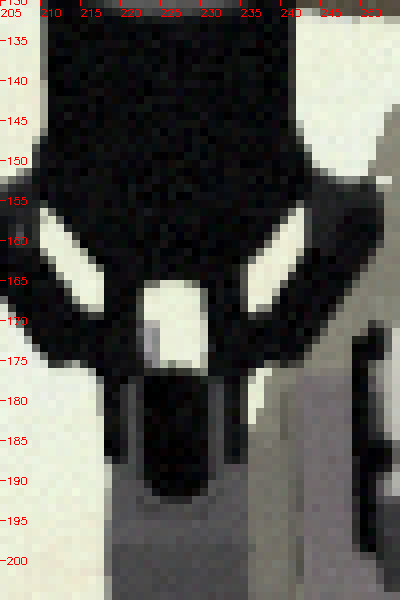

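move_arm(jaw=[0.9,0.9,0.9,0.9,0.9,0.9,0.9,0.9,0.9,0.9], slide=[[-10,0,0],[-18,0,0],[-18,0,0],[-18,0,0],[-6,0,0],[0,0,0],[0,0,-40],[0,0,-40],[0,0,0],[0,0,0]], dr=[[0,0,0],[0,0,0],[0,0,0],[0,0,0],[0,0,0],[0,0,0],[0,0,0],[0,0,0],[0,0,0],[0,0,0]])

```text
t: 25.55
tcp_pos: [0.5021, -0.1091, 0.1441]
ee_rot: [[0.003, 0.044, 0.999], [-0.001, 0.999, -0.044], [-1.0, -0.001, 0.003]]
wrist_force: [1.0, 0.4, 0.0]
opening: 0.213
```

Run:
```python
from h import *
st();go([.5028,-.1096,.0725],87.5)
s=snapshot("scene");t=snapshot("top")
crop(s,200,120,60,90,7,"s16.png",5)
crop(t,265,190,50,80,7,"t16.png",5)
```

```text
t 25.55 tcp [ 0.5021 -0.1091  0.1441] open 0.213 F [1.  0.4 0. ]
[[ 0.0028  0.044   0.999 ]
 [-0.0015  0.999  -0.044 ]
 [-1.     -0.0014  0.0029]]
t 25.55 tcp [ 0.5021 -0.1091  0.1441] open 0.213 F [1.  0.4 0. ] j6 -19.0
dr [-0.     0.003  0.001] slide now-axes [71.6 -0.4  0.5] slide target-axes [71.6 -0.5  0.7]
```

View pics/s16.png

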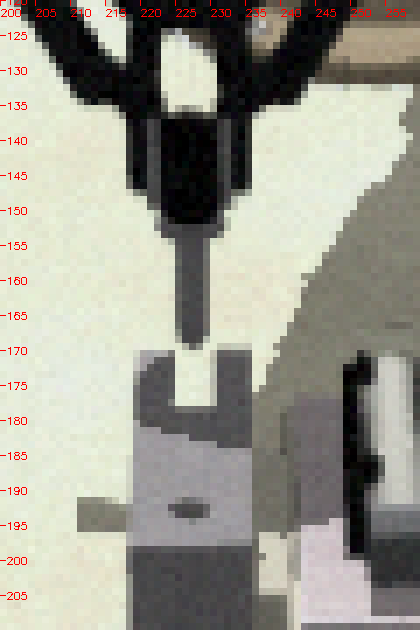

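View pics/t16.png

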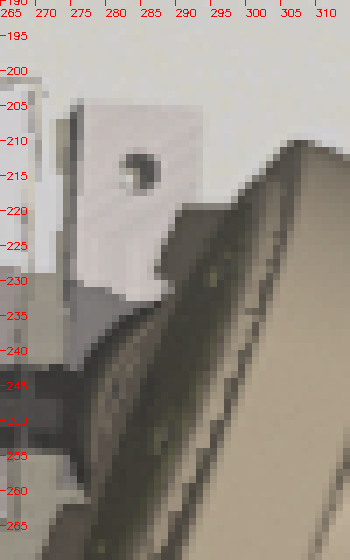

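move_arm(jaw=[0.9,0.9,0.9,0.9,0.9,0.9,0.9], slide=[[10,0,0],[16,0,0.5],[16,0,0],[12,0,0],[0,0,0],[0,0,0],[0,0,0]], dr=[[0,0.002,0],[0,0,0],[0,0,0],[0,0,0],[0,0,0],[0,0,0],[0,0,0]])

```text
t: 26.52
tcp_pos: [0.5062, -0.1096, 0.0861]
ee_rot: [[0.001, 0.043, 0.999], [-0.001, 0.999, -0.043], [-1.0, -0.001, 0.001]]
wrist_force: [-1.1, 0.2, -1.8]
opening: 0.216
```

Run:
```python
from h import *
go([.5028,-.1096,.0725],87.5)
```

```text
t 26.52 tcp [ 0.5062 -0.1096  0.0861] open 0.216 F [-1.1  0.2 -1.8] j6 -19.0
dr [0.001 0.001 0.001] slide now-axes [13.6 -0.1 -3.5] slide target-axes [13.6 -0.1 -3.4]
```

move_arm(jaw=[0.9,0.9,0.9,0.9,0.9], slide=[[0,0,-3.5],[7,0,-0.5],[6,0,-0.5],[0,0,0],[0,0,0]], dr=[[0,0,0],[0,0,0],[0,0,0],[0,0,0],[0,0,0]])

```text
t: 27.15
tcp_pos: [0.502, -0.1097, 0.0731]
ee_rot: [[0.003, 0.043, 0.999], [-0.002, 0.999, -0.043], [-1.0, -0.002, 0.003]]
wrist_force: [0.2, -0.1, -0.9]
opening: 0.219
```

Run:
```python
from h import *
go([.5028,-.1096,.0725],87.5)
```

```text
t 27.15 tcp [ 0.502  -0.1097  0.0731] open 0.219 F [ 0.2 -0.1 -0.9] j6 -19.0
dr [0.001 0.003 0.002] slide now-axes [0.6 0.1 0.8] slide target-axes [0.6 0.1 0.8]
```

move_arm(jaw=[0.9,0.9,0.7,0.6,0.5,0.5,0.5,0.5,0.5,0.5], slide=[[1.5,0,0],[0,0,0],[0,0,0],[0,0,0],[0,0,0],[0,0,0],[-25,0,0],[-40,0,0],[-30,0,0],[0,0,0]], dr=[[0,0,0],[0,0,0],[0,0,0],[0,0,0],[0,0,0],[0,0,0],[0,0,0],[0,0,0],[0,0,0],[0,0,0]])

```text
t: 28.4
tcp_pos: [0.5018, -0.1095, 0.1692]
ee_rot: [[0.002, 0.043, 0.999], [-0.002, 0.999, -0.043], [-1.0, -0.002, 0.003]]
wrist_force: [-0.3, -0.5, 0.3]
opening: 0.499
```

Run:
```python
from h import *
go([.5957,.1569,.115],87.5)
s=snapshot("scene")
crop(s,200,120,60,90,7,"s17.png",5)
```

```text
t 28.4 tcp [ 0.5018 -0.1095  0.1692] open 0.499 F [-0.3 -0.5  0.3] j6 -19.0
dr [0.001 0.003 0.002] slide now-axes [ 53.8 270.3  82.3] slide target-axes [ 54.2 270.2  82.2]
```

View pics/s17.png

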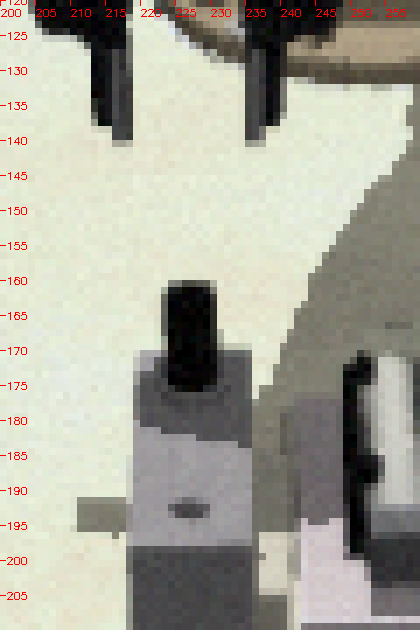

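Pin 0 stands parked, upright at (225.5,168) with its collar on the ledge. On to pin 1.

move_arm(jaw=[0.5,0.5,0.5,0.5,0.5,0.5,0.5,0.5,0.5,0.5], slide=[[0,40,0],[0,50,10],[0,50,10],[0,50,20],[0,50,20],[0,30,20],[0,0,0],[0,0,0],[0,0,0],[0,0,0]], dr=[[0,0.003,0.002],[0,0,0],[0,0,0],[0,0,0],[0,0,0],[0,0,0],[0,0,0],[0,0,0],[0,0,0],[0,0,0]])

```text
t: 29.7
tcp_pos: [0.5883, 0.1619, 0.1537]
ee_rot: [[-0.021, 0.048, 0.999], [-0.001, 0.999, -0.048], [-1.0, -0.002, -0.021]]
wrist_force: [0.2, 0.4, 0.4]
opening: 0.497
```

Run:
```python
from h import *
go([.5957,.1569,.115],87.5)
```

```text
t 29.7 tcp [0.5883 0.1619 0.1537] open 0.497 F [0.2 0.4 0.4] j6 11.0
dr [-0.005 -0.021  0.002] slide now-axes [38.5 -4.5  8.5] slide target-axes [38.7 -4.7  7.7]
```

move_arm(jaw=[0.5,0.5,0.5,0.5], slide=[[0,-4.5,7.5],[15,0,0],[15,0,0],[0,0,0]], dr=[[-0.005,-0.021,0.002],[0,0,0],[0,0,0],[0,0,0]])

```text
t: 30.2
tcp_pos: [0.5956, 0.1549, 0.1215]
ee_rot: [[0.001, 0.045, 0.999], [-0.0, 0.999, -0.045], [-1.0, -0.0, 0.001]]
wrist_force: [-0.4, -0.1, 0.7]
opening: 0.5
```

Run:
```python
from h import *
go([.5957,.1569,.072],87.5)
s=snapshot("scene")
crop(s,305,130,60,75,8,"s18.png",5)
```

```text
t 30.2 tcp [0.5956 0.1549 0.1215] open 0.5 F [-0.4 -0.1  0.7] j6 10.0
dr [-0.002  0.001  0.   ] slide now-axes [49.5  2.  -0. ] slide target-axes [49.5  2.   0. ]
```

View pics/s18.png

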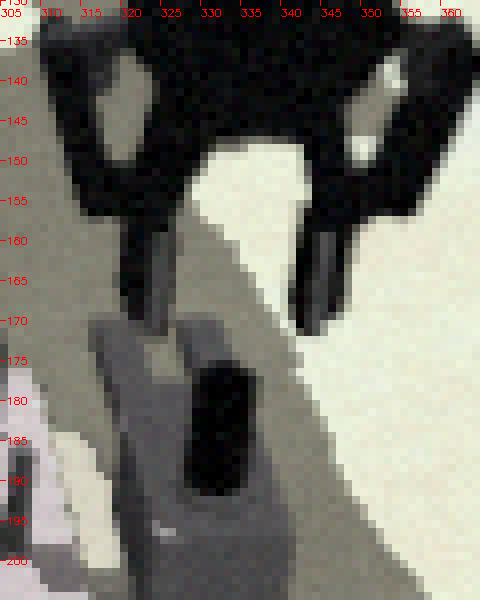

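move_arm(jaw=[0.5,0.5,0.5,0.5,0.7,0.9,0.9,0.9,0.9], slide=[[14,2,0],[15,0,0],[15,0,0],[3,0,0],[0,0,0],[0,0,0],[0,0,0],[0,0,0],[0,0,0]], dr=[[0,0,0],[0,0,0],[0,0,0],[0,0,0],[0,0,0],[0,0,0],[0,0,0],[0,0,0],[0,0,0]])

```text
t: 31.38
tcp_pos: [0.5964, 0.1575, 0.0723]
ee_rot: [[0.002, 0.045, 0.999], [-0.0, 0.999, -0.045], [-1.0, 0.0, 0.002]]
wrist_force: [-0.1, 0.8, -1.2]
opening: 0.218
```

Run:
```python
from h import *
st();go([.5957,.1569,.072],87.5)
s=snapshot("scene")
crop(s,305,130,60,75,8,"s19.png",5)
```

```text
t 31.38 tcp [0.5964 0.1575 0.0723] open 0.218 F [-0.1  0.8 -1.2]
[[ 2.50e-03  4.48e-02  9.99e-01]
 [-1.00e-04  9.99e-01 -4.48e-02]
 [-1.00e+00  0.00e+00  2.50e-03]]
t 31.38 tcp [0.5964 0.1575 0.0723] open 0.218 F [-0.1  0.8 -1.2] j6 10.0
dr [-0.001  0.002 -0.   ] slide now-axes [ 0.3 -0.6 -0.7] slide target-axes [ 0.3 -0.6 -0.7]
```

View pics/s19.png

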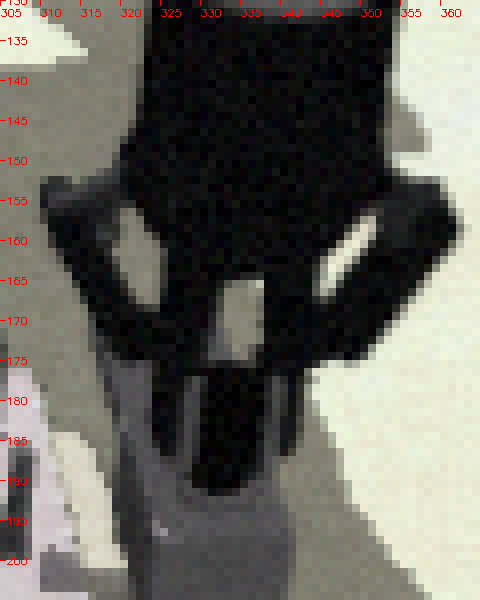

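Gripped at (.5964,.1575). The notch 1 target is therefore (.5145,.1611).

move_arm(jaw=[0.9,0.9,0.9,0.9,0.9,0.9,0.9,0.9,0.9,0.9], slide=[[-10,0,0],[-18,0,0],[-18,0,0],[-18,0,0],[-6,0,0],[0,0,0],[0,0,-40],[0,0,-40],[0,0,0],[0,0,0]], dr=[[0,0,0],[0,0,0],[0,0,0],[0,0,0],[0,0,0],[0,0,0],[0,0,0],[0,0,0],[0,0,0],[0,0,0]])

```text
t: 32.67
tcp_pos: [0.5147, 0.1612, 0.1442]
ee_rot: [[0.003, 0.045, 0.999], [0.0, 0.999, -0.045], [-1.0, 0.001, 0.003]]
wrist_force: [0.9, 0.0, -0.8]
opening: 0.209
```

Run:
```python
from h import *
st();go([.5145,.1611,.0725],87.5)
s=snapshot("scene")
crop(s,300,110,60,100,7,"s20.png",5)
```

```text
t 32.67 tcp [0.5147 0.1612 0.1442] open 0.209 F [ 0.9  0.  -0.8]
[[ 2.70e-03  4.51e-02  9.99e-01]
 [ 4.00e-04  9.99e-01 -4.51e-02]
 [-1.00e+00  5.00e-04  2.70e-03]]
t 32.67 tcp [0.5147 0.1612 0.1442] open 0.209 F [ 0.9  0.  -0.8] j6 11.0
dr [-0.001  0.003 -0.001] slide now-axes [71.7 -0.1 -0.4] slide target-axes [71.7 -0.1 -0.2]
```

View pics/s20.png

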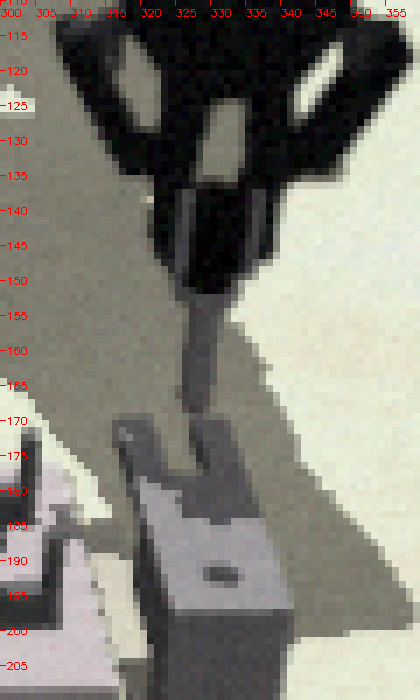

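move_arm(jaw=[0.9,0.9,0.9,0.9,0.9,0.9], slide=[[10,0,-0.5],[12,0,-1],[10,0,-1],[8,0,-1],[0,0,0],[0,0,0]], dr=[[0,0.002,0],[0,0,0],[0,0,0],[0,0,0],[0,0,0],[0,0,0]])

```text
t: 33.48
tcp_pos: [0.5124, 0.1609, 0.0995]
ee_rot: [[-0.002, 0.046, 0.999], [0.0, 0.999, -0.046], [-1.0, 0.0, -0.002]]
wrist_force: [0.5, 0.0, -0.8]
opening: 0.219
```

Run:
```python
from h import *
go([.5145,.1611,.0725],87.5)
```

```text
t 33.48 tcp [0.5124 0.1609 0.0995] open 0.219 F [ 0.5  0.  -0.8] j6 12.0
dr [-0.003 -0.002 -0.   ] slide now-axes [27.   0.3  2.1] slide target-axes [27.   0.2  2.1]
```

move_arm(jaw=[0.9,0.9,0.9,0.9,0.9,0.9], slide=[[8,0,1],[8,0,0],[7,0,0],[3,0,0],[0,0,0],[0,0,0]], dr=[[-0.003,0,0],[0,0,0],[0,0,0],[0,0,0],[0,0,0],[0,0,0]])

```text
t: 34.22
tcp_pos: [0.514, 0.161, 0.0723]
ee_rot: [[-0.0, 0.043, 0.999], [0.0, 0.999, -0.043], [-1.0, 0.0, -0.0]]
wrist_force: [0.4, 0.6, -1.0]
opening: 0.213
```

Run:
```python
from h import *
go([.5145,.1611,.0723],87.5)
```

```text
t 34.23 tcp [0.514  0.161  0.0723] open 0.213 F [ 0.4  0.6 -1. ] j6 11.0
dr [ 0.001 -0.    -0.   ] slide now-axes [0.  0.1 0.5] slide target-axes [0.  0.1 0.5]
```

move_arm(jaw=[0.9,0.9,0.7,0.6,0.5,0.5,0.5,0.5,0.5,0.5], slide=[[1.5,0,0],[0,0,0],[0,0,0],[0,0,0],[0,0,0],[0,0,0],[-25,0,0],[-40,0,0],[-30,0,0],[0,0,0]], dr=[[0,0,0],[0,0,0],[0,0,0],[0,0,0],[0,0,0],[0,0,0],[0,0,0],[0,0,0],[0,0,0],[0,0,0]])

```text
t: 35.48
tcp_pos: [0.5141, 0.161, 0.1688]
ee_rot: [[0.0, 0.043, 0.999], [0.0, 0.999, -0.043], [-1.0, 0.0, 0.0]]
wrist_force: [0.6, -0.4, -0.8]
opening: 0.505
```

Run:
```python
from h import *
st()
s=snapshot("scene")
crop(s,210,120,140,90,5,"s21.png",10)
crop(s,365,145,75,80,8,"s21c.png",5)
```

```text
t 35.48 tcp [0.5141 0.161  0.1688] open 0.505 F [ 0.6 -0.4 -0.8]
[[ 1.000e-04  4.300e-02  9.991e-01]
 [ 4.000e-04  9.991e-01 -4.300e-02]
 [-1.000e+00  4.000e-04  0.000e+00]]
```

View pics/s21.png

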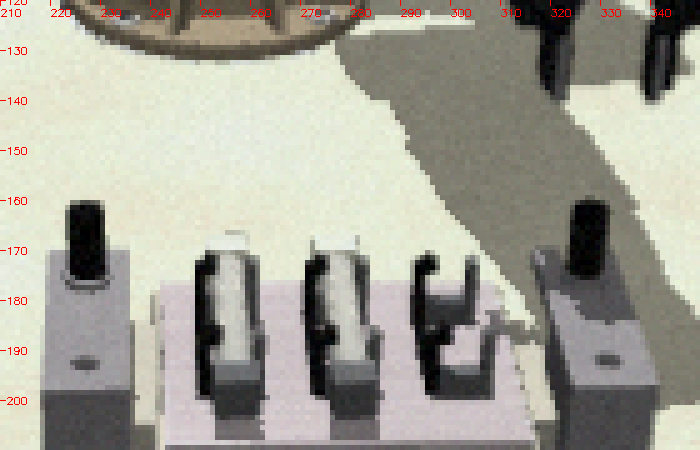

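View pics/s21c.png

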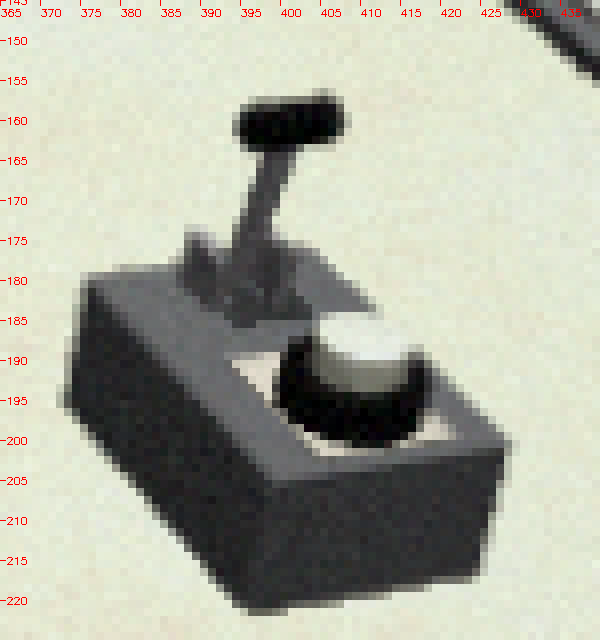

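```bash
cat > cut.py <<'E'
from h import *
from fit import T
from scipy.optimize import least_squares
tp=[((84.8,188.1),(80,45,55)),((119,183.1),(80,-45,55)),((124.3,231.7),(-50,-45,55)),((98.4,195.6),(50,0,84)),((93.4,219.5),(-12.1,0,127.7))]
sc=[((428.8,200),(80,45,55)),((400,205.6),(80,-45,55)),((375.9,180),(-50,-45,55)),((410.1,187.1),(50,0,84)),((401.5,160.2),(-12.1,0,127.7))]
def res(q,w=(1,1)):
    return np.concatenate([w[0]*(pj("top",T(q,m))+.5-p) for p,m in tp]+[w[1]*(pj("scene",T(q,m))+.5-p) for p,m in sc])
if __name__=="__main__":
  for w in((1,1),(1,0),(0,1)):
    f=least_squares(res,[.55,.4,.1],args=(w,));q=f.x;print(w,np.round(q,4),np.degrees(q[2]));print(np.round(res(q).reshape(-1,2),1).tolist())
  q=least_squares(res,[.55,.4,.1]).x
  for m in((50,0,84),(-12.1,0,127.7),(-25,0,64)): print(m,np.round(T(q,m),4))
E
python3 cut.py
```

```text
(1, 1) [0.571  0.3466 0.1808] 10.361845331501351
[[-1.2, -0.3], [-0.5, -0.8], [0.2, 0.6], [-0.6, -0.3], [-0.2, -0.2], [0.4, 0.5], [-1.6, -0.4], [-1.0, -0.8], [0.0, 0.1], [-0.5, 0.6]]
(1, 0) [0.5706 0.3457 0.1719] 9.8478811203148
[[-0.6, -0.3], [0.1, -0.5], [0.4, 1.0], [-0.1, -0.2], [0.1, -0.0], [-0.1, 0.6], [-2.3, -0.5], [-1.3, -1.0], [-0.6, -0.0], [-0.8, 0.5]]
(0, 1) [0.5709 0.3476 0.1965] 11.258634288754086
[[-2.0, 0.1], [-1.4, -0.9], [0.1, 0.3], [-1.3, -0.2], [-0.6, -0.2], [1.0, 0.3], [-0.6, -0.3], [-0.8, -0.7], [0.6, -0.0], [-0.2, 0.6]]
(50, 0, 84) [0.6202 0.3556 0.084 ]
(-12.1, 0, 127.7) [0.5591 0.3444 0.1277]
(-25, 0, 64) [0.5464 0.3421 0.064 ]
```

move_arm(jaw=[0.6,0.8,1,1,1,1,1,1,1,1,1,1], slide=[[-20,0,0],[-10,0,0],[0,0,0],[0,0,0],[0,45,25],[0,45,25],[0,45,25],[0,30,25],[0,0,0],[0,0,0],[0,0,0],[0,0,0]], dr=[[0,0,0],[-0.11,0,0],[-0.11,0,0],[0,0,0],[0,0,0],[0,0,0],[0,0,0],[0,0,0],[0,0,0],[0,0,0],[0,0,0],[0,0,0]])

```text
t: 37.02
tcp_pos: [0.5776, 0.3412, 0.1821]
ee_rot: [[-0.023, -0.163, 0.986], [-0.007, 0.987, 0.163], [-1.0, -0.003, -0.024]]
wrist_force: [-0.4, -0.3, 0.5]
opening: -0.0
```

Run:
```python
from h import *
go([.6202,.3556,.105],100.4)
```

```text
t 37.02 tcp [0.5776 0.3412 0.1821] open -0.0 F [-0.4 -0.3  0.5] j6 14.0
dr [-0.018 -0.024  0.003] slide now-axes [76.   7.5 46.2] slide target-axes [77.1  6.4 44.5]
```

move_arm(jaw=[1,1,1,1,1], slide=[[0,0,0],[0,3,22],[0,3,22],[0,0,0],[0,0,0]], dr=[[-0.018,-0.024,0.003],[0,0,0],[0,0,0],[0,0,0],[0,0,0]])

```text
t: 37.65
tcp_pos: [0.6193, 0.3511, 0.1845]
ee_rot: [[0.001, -0.176, 0.984], [-0.0, 0.984, 0.176], [-1.0, -0.0, 0.001]]
wrist_force: [0.1, 0.7, -0.6]
opening: -0.002
```

Run:
```python
from h import *
go([.6202,.3556,.105],100.4)
s=snapshot("scene")
crop(s,365,105,80,120,6,"s22.png",5)
```

```text
t 37.65 tcp [0.6193 0.3511 0.1845] open -0.002 F [ 0.1  0.7 -0.6] j6 13.0
dr [-0.004  0.001  0.   ] slide now-axes [79.5  4.3  1.6] slide target-axes [79.5  4.3  1.7]
```

View pics/s22.png

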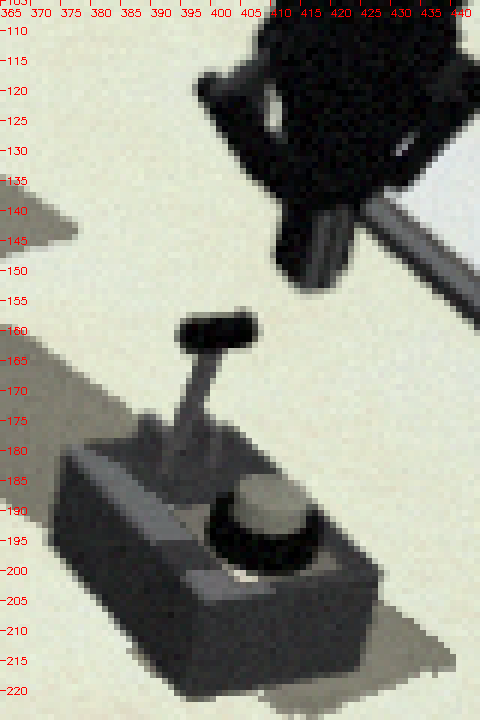

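move_arm(jaw=[1,1,1,1,1], slide=[[20,4,1.5],[25,0,0],[25,0,0],[10,0,0],[0,0,0]], dr=[[0,0,0],[0,0,0],[0,0,0],[0,0,0],[0,0,0]])

```text
t: 38.33
tcp_pos: [0.6178, 0.3546, 0.1057]
ee_rot: [[0.003, -0.176, 0.984], [0.001, 0.984, 0.176], [-1.0, 0.0, 0.003]]
wrist_force: [-0.2, -0.3, 0.4]
opening: 0.0
```

Run:
```python
from h import *
go([.6202,.3556,.0785],100.4)
s=snapshot("scene")
crop(s,365,105,80,120,6,"s23.png",5)
```

```text
t 38.33 tcp [0.6178 0.3546 0.1057] open 0.0 F [-0.2 -0.3  0.4] j6 13.0
dr [-0.004  0.003 -0.   ] slide now-axes [27.2  0.6  2.4] slide target-axes [27.2  0.6  2.5]
```

View pics/s23.png

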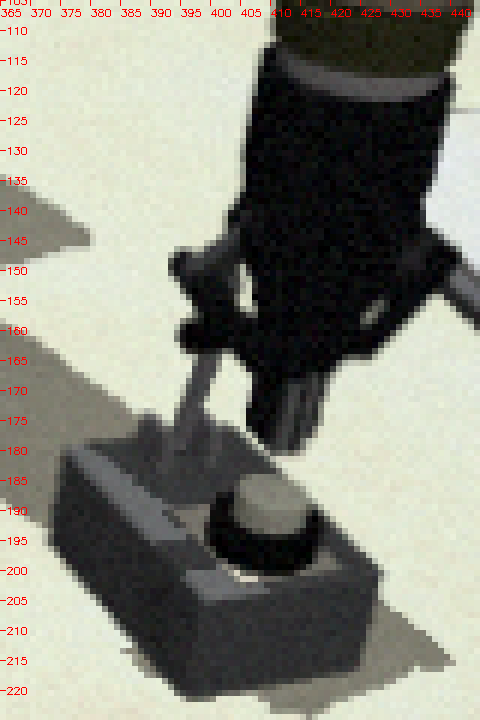

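move_arm(jaw=[1,1,1,1], slide=[[10,0,1],[8,0,1],[6,0,0],[0,0,0]], dr=[[0,0,0],[0,0,0],[0,0,0],[0,0,0]])

```text
t: 38.88
tcp_pos: [0.6218, 0.3558, 0.0834]
ee_rot: [[0.008, -0.176, 0.984], [0.003, 0.984, 0.176], [-1.0, 0.001, 0.008]]
wrist_force: [-0.4, -0.9, 0.8]
opening: -0.003
```

Run:
```python
from h import *
go([.6202,.3556,.0785],100.4)
s=snapshot("scene")
crop(s,365,105,80,120,6,"s24.png",5)
```

```text
t 38.88 tcp [0.6218 0.3558 0.0834] open -0.003 F [-0.4 -0.9  0.8] j6 13.0
dr [-0.004  0.008 -0.001] slide now-axes [ 4.9  0.1 -1.7] slide target-axes [ 4.9  0.1 -1.6]
```

View pics/s24.png

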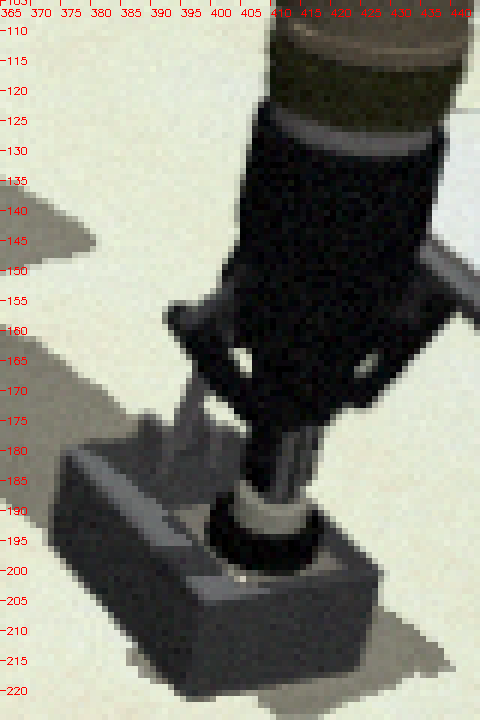

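move_arm(jaw=[1,1,1,1], slide=[[4,0,0],[3,0,0],[0,0,0],[0,0,0]], dr=[[0,0,0],[0,0,0],[0,0,0],[0,0,0]])

```text
t: 39.42
tcp_pos: [0.6222, 0.356, 0.0805]
ee_rot: [[0.01, -0.176, 0.984], [0.004, 0.984, 0.176], [-1.0, 0.002, 0.011]]
wrist_force: [-0.5, -0.2, 3.0]
opening: -0.0
```

Run:
```python
from h import *
go([.6202,.3556,.0785],100.4)
s=snapshot("scene")
crop(s,365,105,80,120,6,"s25.png",5)
```

```text
t 39.42 tcp [0.6222 0.356  0.0805] open -0.0 F [-0.5 -0.2  3. ] j6 13.0
dr [-0.004  0.011 -0.002] slide now-axes [ 2. -0. -2.] slide target-axes [ 2. -0. -2.]
```

View pics/s25.png

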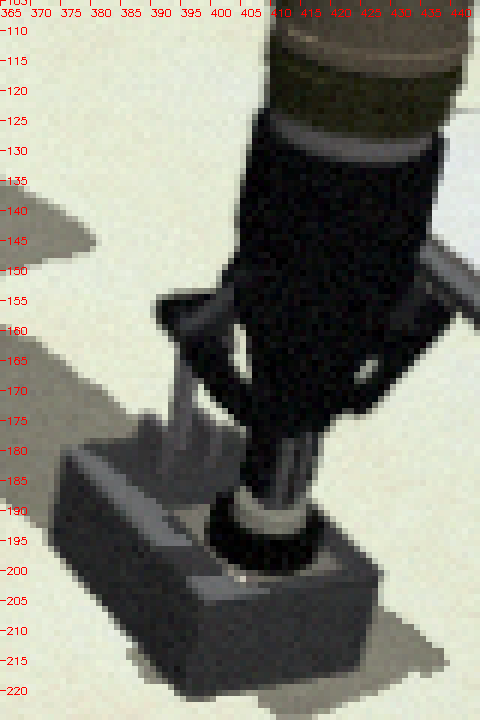

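move_arm(jaw=[1,1,1,1], slide=[[5,0,0],[3,0,0],[0,0,0],[0,0,0]], dr=[[0,0,0],[0,0,0],[0,0,0],[0,0,0]])

```text
t: 39.98
tcp_pos: [0.6225, 0.3561, 0.0768]
ee_rot: [[0.014, -0.177, 0.984], [0.005, 0.984, 0.177], [-1.0, 0.002, 0.014]]
wrist_force: [-2.2, -1.3, 4.0]
opening: -0.001
```

Run:
```python
from h import *
go([.6202,.3556,.0785],100.4)
s=snapshot("scene")
crop(s,365,105,80,120,6,"s26.png",5)
```

```text
t 39.98 tcp [0.6225 0.3561 0.0768] open -0.001 F [-2.2 -1.3  4. ] j6 13.0
dr [-0.004  0.014 -0.002] slide now-axes [-1.7 -0.1 -2.3] slide target-axes [-1.7 -0.1 -2.3]
```

View pics/s26.png

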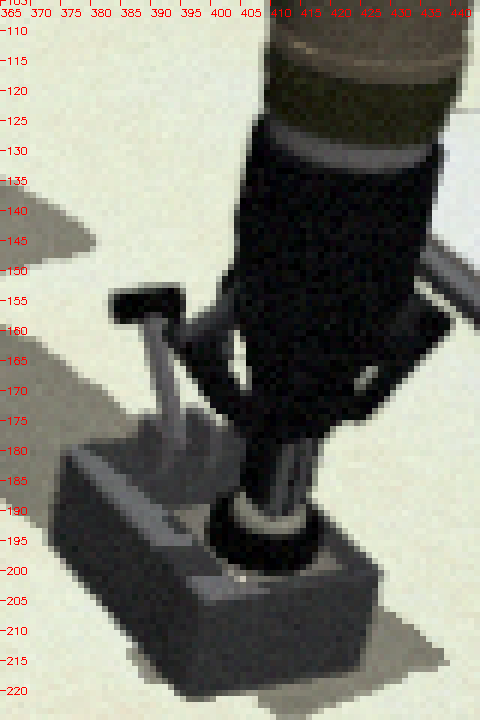

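move_arm(jaw=[1,1,1,1], slide=[[1,0,0],[0,0,0],[0,0,0],[0,0,0]], dr=[[0,0,0],[0,0,0],[0,0,0],[0,0,0]])

```text
t: 40.52
tcp_pos: [0.6225, 0.3561, 0.0761]
ee_rot: [[0.014, -0.177, 0.984], [0.005, 0.984, 0.177], [-1.0, 0.002, 0.014]]
wrist_force: [-2.7, -1.3, 5.8]
opening: -0.003
```

Run:
```python
from h import *
go([.6202,.3556,.0785],100.4)
s=snapshot("scene")
crop(s,365,105,80,120,6,"s27.png",5)
t=snapshot("top")
crop(t,65,175,90,90,6,"t27.png",5)
```

```text
t 40.52 tcp [0.6225 0.3561 0.0761] open -0.003 F [-2.7 -1.3  5.8] j6 13.0
dr [-0.004  0.014 -0.002] slide now-axes [-2.4 -0.1 -2.3] slide target-axes [-2.4 -0.1 -2.4]
```

View pics/s27.png

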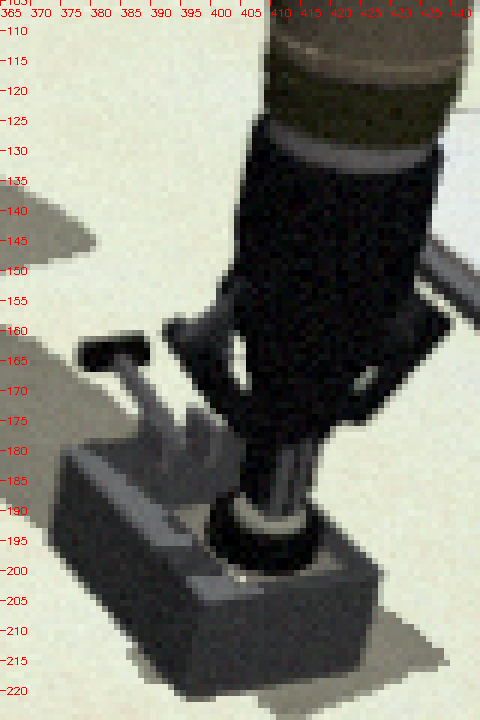

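View pics/t27.png

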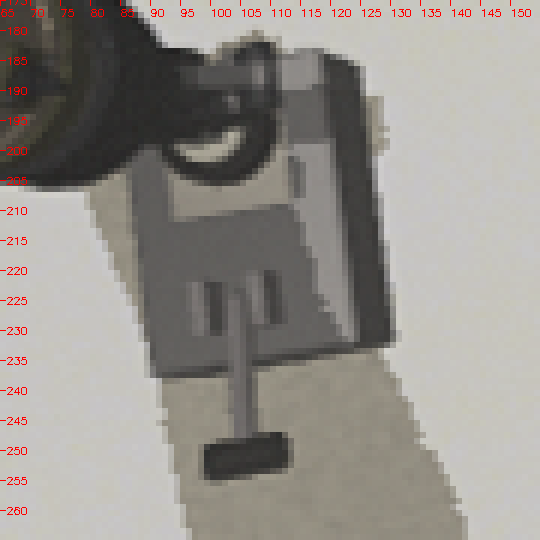

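move_arm(jaw=[1,1,1,1,0.7,0.5,0.5], slide=[[-15,0,0],[-35,0,0],[-40,0,0],[-15,0,0],[0,0,0],[0,0,0],[0,0,0]], dr=[[0,0,0],[0,0,0],[0,0,0],[0,0,0],[0,0,0],[0,0,0],[0,0,0]])

```text
t: 41.5
tcp_pos: [0.6207, 0.3553, 0.1785]
ee_rot: [[0.008, -0.176, 0.984], [0.003, 0.984, 0.176], [-1.0, 0.001, 0.008]]
wrist_force: [-0.1, -0.1, -0.2]
opening: 0.501
```

Run:
```python
from h import *
from fit import T
s=snapshot("scene")
crop(s,365,105,80,120,6,"s28.png",5)
q=[.571,.3466,.1808]
for a in(1.2,1.3,1.4):
  m=(-25-65*np.sin(a),0,64+65*np.cos(a)); print(a,np.round(T(q,m),4),np.round(pj("scene",T(q,m))+.5,1),np.round(pj("top",T(q,m))+.5,1))
go(T(q,(-89,0,130)),100.4)
```

```text
1.2 [0.4868 0.3312 0.0876] [385.2 160.9] [103.4 249.7]
1.3 [0.4848 0.3308 0.0814] [384.5 162.4] [104.4 250.5]
1.4 [0.4834 0.3306 0.075 ] [383.9 164.2] [105.5 250.9]
t 41.55 tcp [0.6205 0.3553 0.1782] open 0.503 F [-0.1  0.2 -0.4] j6 13.0
dr [-0.004  0.008 -0.001] slide now-axes [  47.2   -0.2 -139.7] slide target-axes [  48.2    0.4 -139.3]
```

View pics/s28.png

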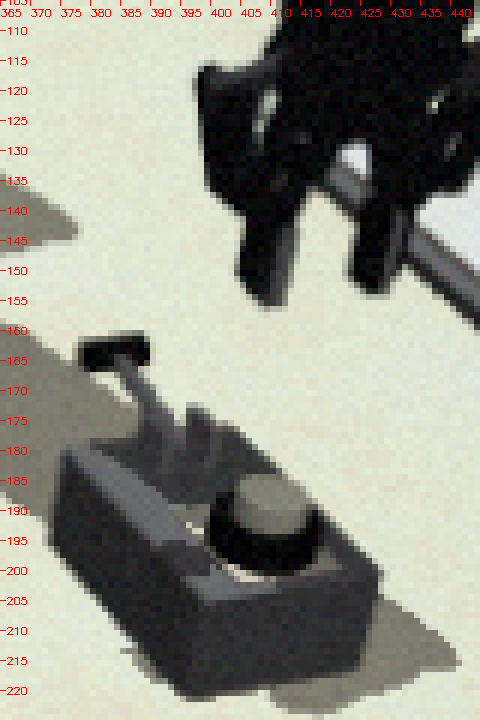

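move_arm(jaw=[0.4,0.4,0.4,0.4,0.4,0.4,0.4,0.4], slide=[[0,0,-40],[0,0,-50],[5,0,-48],[15,0,0],[20,0,0],[0,0,0],[0,0,0],[0,0,0]], dr=[[-0.004,0.008,0],[0,0,0],[0,0,0],[0,0,0],[0,0,0],[0,0,0],[0,0,0],[0,0,0]])

```text
t: 42.55
tcp_pos: [0.4808, 0.3287, 0.1303]
ee_rot: [[-0.007, -0.179, 0.984], [-0.002, 0.984, 0.179], [-1.0, -0.001, -0.007]]
wrist_force: [-0.2, 1.2, 0.0]
opening: 0.598
```

Run:
```python
from h import *
go([.4834,.3306,.062],100.4)
s=snapshot("scene")
crop(s,350,105,80,100,7,"s29.png",5)
```

```text
t 42.55 tcp [0.4808 0.3287 0.1303] open 0.598 F [-0.2  1.2  0. ] j6 16.0
dr [-0.001 -0.007  0.001] slide now-axes [68.3  1.5  3.4] slide target-axes [68.3  1.4  2.9]
```

View pics/s29.png

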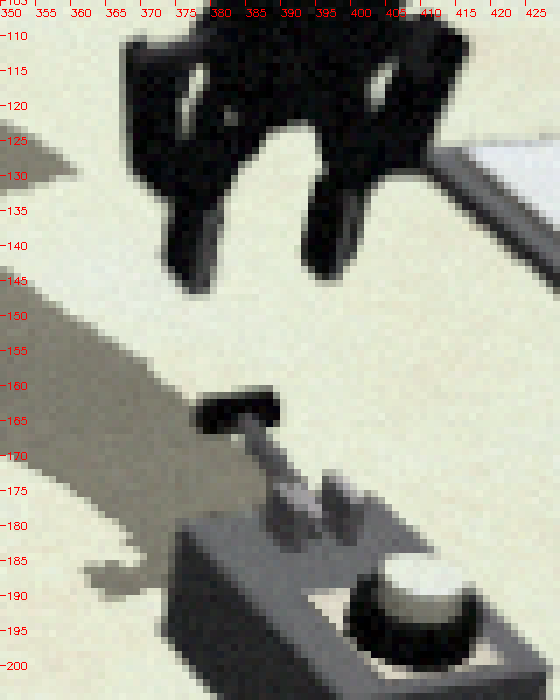

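move_arm(jaw=[0.4,0.4,0.4,0.4,0.4], slide=[[10,1.5,3],[15,0,0],[12,0,0],[0,0,0],[0,0,0]], dr=[[0,-0.007,0],[0,0,0],[0,0,0],[0,0,0],[0,0,0]], force=25)

```text
t: 43.22
tcp_pos: [0.484, 0.3308, 0.0906]
ee_rot: [[0.001, -0.179, 0.984], [-0.001, 0.984, 0.179], [-1.0, -0.001, 0.0]]
wrist_force: [-0.2, -0.4, 0.2]
opening: 0.596
```

Run:
```python
from h import *
go([.4834,.3306,.062],100.4)
s=snapshot("scene")
crop(s,350,105,80,100,7,"s30.png",5)
```

```text
t 43.23 tcp [0.484  0.3308 0.0906] open 0.596 F [-0.2 -0.4  0.2] j6 16.0
dr [-0.002  0.     0.001] slide now-axes [28.6 -0.1 -0.6] slide target-axes [28.6 -0.1 -0.6]
```

View pics/s30.png

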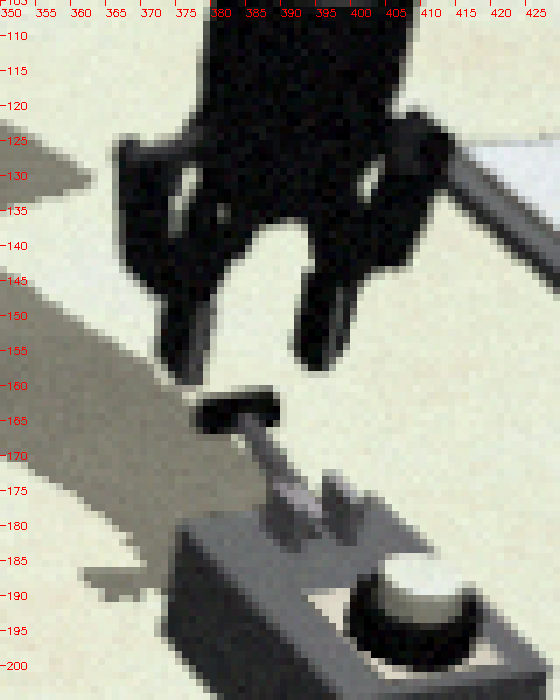

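move_arm(jaw=[0.4,0.4,0.4,0.4], slide=[[8,0,0],[9,0,0],[8,0,-0.5],[0,0,0]], dr=[[0,0,0],[0,0,0],[0,0,0],[0,0,0]])

```text
t: 43.78
tcp_pos: [0.4837, 0.3308, 0.0643]
ee_rot: [[0.001, -0.179, 0.984], [-0.0, 0.984, 0.179], [-1.0, -0.001, 0.001]]
wrist_force: [0.5, 0.3, 0.8]
opening: 0.596
```

Run:
```python
from h import *
go([.4834,.3306,.062],100.4)
s=snapshot("scene")
crop(s,350,105,80,100,7,"s31.png",5)
```

```text
t 43.77 tcp [0.4837 0.3308 0.0643] open 0.596 F [0.5 0.3 0.8] j6 16.0
dr [-0.002  0.001  0.001] slide now-axes [ 2.3 -0.1 -0.3] slide target-axes [ 2.3 -0.1 -0.3]
```

View pics/s31.png

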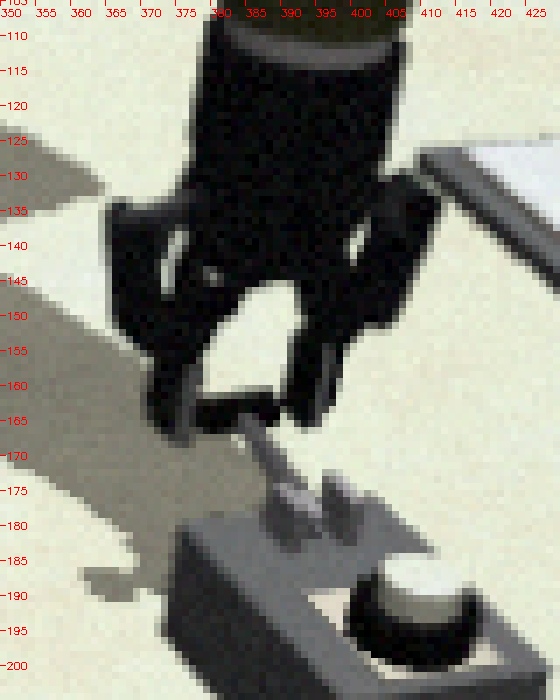

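Now I'll go 2 mm lower and close gently.

move_arm(jaw=[0.5,0.6,0.75,0.75,0.75], slide=[[2,0,0],[0,0,0],[0,0,0],[0,0,0],[0,0,0]], dr=[[0,0,0],[0,0,0],[0,0,0],[0,0,0],[0,0,0]], force=25)

```text
t: 44.45
tcp_pos: [0.4844, 0.3309, 0.0632]
ee_rot: [[0.003, -0.179, 0.984], [-0.0, 0.984, 0.179], [-1.0, -0.001, 0.003]]
wrist_force: [-0.0, -0.1, -0.2]
opening: 0.365
```

Run:
```python
from h import *
st()
M=get_state()["tcp_pos"]
q=[.571,.3466,.1808];u=np.array([np.cos(q[2]),np.sin(q[2])])
# TCP waypoints along arc relative to start a0
a0=1.4
for a in(1.4,1.15,.9,.65,.4,.2,.05,-.05,-.1):
  print(a,"z-tool %.1f  x-tool %.1f"%(-65*(np.sin(a)-np.sin(a0)),-65*(np.cos(a)-np.cos(a0))))
```

```text
t 44.45 tcp [0.4844 0.3309 0.0632] open 0.365 F [-0.  -0.1 -0.2]
[[ 2.800e-03 -1.789e-01  9.839e-01]
 [-1.000e-04  9.839e-01  1.789e-01]
 [-1.000e+00 -6.000e-04  2.700e-03]]
1.4 z-tool -0.0  x-tool -0.0
1.15 z-tool 4.7  x-tool -15.5
0.9 z-tool 13.1  x-tool -29.4
0.65 z-tool 24.7  x-tool -40.7
0.4 z-tool 38.7  x-tool -48.8
0.2 z-tool 51.1  x-tool -52.7
0.05 z-tool 60.8  x-tool -53.9
-0.05 z-tool 67.3  x-tool -53.9
-0.1 z-tool 70.5  x-tool -53.6
```

move_arm(jaw=[0.75,0.75,0.75,0.75,0.75,0.75], slide=[[-8,0,2],[-8,0,3],[-7,0,4],[-7,0,4],[0,0,0],[0,0,0]], dr=[[0,0,0],[0,0,0],[0,0,0],[0,0,0],[0,0,0],[0,0,0]])

```text
t: 45.2
tcp_pos: [0.4982, 0.3336, 0.0943]
ee_rot: [[0.002, -0.179, 0.984], [-0.0, 0.984, 0.179], [-1.0, -0.0, 0.002]]
wrist_force: [1.7, 1.1, -3.4]
opening: 0.367
```

```bash
cat > lev.py <<'E'
from h import *
q=[.571,.3466,.1808];u=np.array([np.cos(q[2]),np.sin(q[2])])
st(); p=get_state()["tcp_pos"]
dz=(p[2]-.0632)*1e3; dx=((p[:2]-[.4844,.3309])@u)*1e3
X=-65*np.sin(1.4)+dx; Z=65*np.cos(1.4)+dz
print("radius",round(np.hypot(X,Z),1),"a",round(np.arctan2(-X,Z),2),"dx",dx,"dz",dz)
for a in(.9,.65,.4,.2,.05,-.1):
  print(a,"z %.1f x %.1f"%(65*(np.sin(1.4)-np.sin(a))-dx,-(65*(np.cos(a)-np.cos(1.4))-dz)))
E
python3 lev.py
python3 - <<'E'
from h import *
s=snapshot("scene")
crop(s,350,95,80,110,6,"s32.png",5)
E
```

```text
t 45.2 tcp [0.4982 0.3336 0.0943] open 0.367 F [ 1.7  1.1 -3.4]
[[ 2.000e-03 -1.790e-01  9.839e-01]
 [-1.000e-04  9.839e-01  1.790e-01]
 [-1.000e+00 -4.000e-04  1.900e-03]]
radius 65.4 a 0.87 dx 14.008128075866642 dz 31.054370071013803
0.9 z -0.9 x 1.7
0.65 z 10.7 x -9.6
0.4 z 24.7 x -17.8
0.2 z 37.1 x -21.6
0.05 z 46.8 x -22.8
-0.1 z 56.5 x -22.6
```

View pics/s32.png

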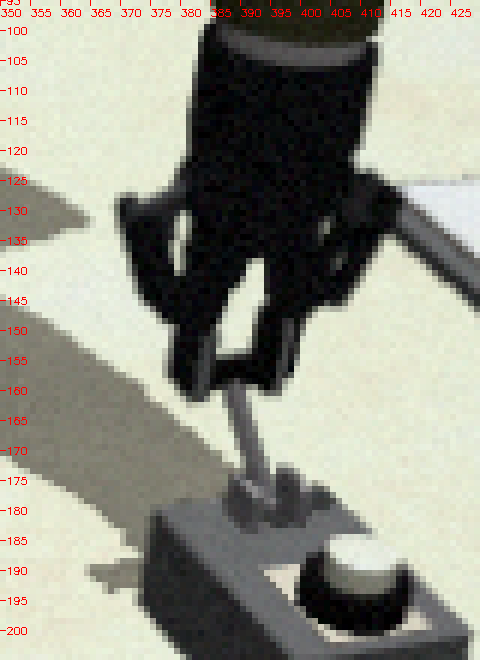

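Lever follows nicely. Next stretch.

move_arm(jaw=[0.75,0.75,0.75,0.75,0.75,0.75], slide=[[-5,0,5],[-5,0,6],[-4,0,7],[-4,0,7],[0,0,0],[0,0,0]], dr=[[0,0,0],[0,0,0],[0,0,0],[0,0,0],[0,0,0],[0,0,0]])

```text
t: 46.0
tcp_pos: [0.5217, 0.338, 0.1125]
ee_rot: [[-0.004, -0.18, 0.984], [-0.001, 0.984, 0.18], [-1.0, -0.0, -0.004]]
wrist_force: [-1.2, 0.8, -2.4]
opening: 0.365
```

```bash
python3 lev.py
```

```text
t 46.0 tcp [0.5217 0.338  0.1125] open 0.365 F [-1.2  0.8 -2.4]
[[-3.700e-03 -1.796e-01  9.837e-01]
 [-1.100e-03  9.837e-01  1.796e-01]
 [-1.000e+00 -4.000e-04 -3.800e-03]]
radius 65.8 a 0.41 dx 37.91891632753415 dz 49.290234267632805
0.9 z -24.8 x 19.9
0.65 z -13.2 x 8.6
0.4 z 0.8 x 0.5
0.2 z 13.2 x -3.4
0.05 z 22.9 x -4.6
-0.1 z 32.6 x -4.3
```

move_arm(jaw=[0.75,0.75,0.75,0.75,0.75,0.75,0.75], slide=[[-2.5,0,8],[-1.5,0,8],[-1,0,8],[0,0,6],[0,0,4],[0,0,0],[0,0,0]], dr=[[0,0,0],[0,0,0],[0,0,0],[0,0,0],[0,0,0],[0,0,0],[0,0,0]])

```text
t: 46.88
tcp_pos: [0.5574, 0.3448, 0.1183]
ee_rot: [[-0.003, -0.18, 0.984], [-0.0, 0.984, 0.18], [-1.0, 0.0, -0.003]]
wrist_force: [-2.3, 1.3, -0.4]
opening: 0.364
```

```bash
python3 lev.py;  python3 - <<'E'
from h import *
s=snapshot("scene")
crop(s,350,85,90,120,6,"s33.png",5)
E
```

```text
t 46.88 tcp [0.5574 0.3448 0.1183] open 0.364 F [-2.3  1.3 -0.4]
[[-3.500e-03 -1.797e-01  9.837e-01]
 [-3.000e-04  9.837e-01  1.797e-01]
 [-1.000e+00  3.000e-04 -3.500e-03]]
radius 66.9 a -0.15 dx 74.33334415440684 dz 55.09110797536261
0.9 z -61.2 x 25.7
0.65 z -49.6 x 14.4
0.4 z -35.6 x 6.3
0.2 z -23.2 x 2.4
0.05 z -13.5 x 1.2
-0.1 z -3.8 x 1.5
```

View pics/s33.png

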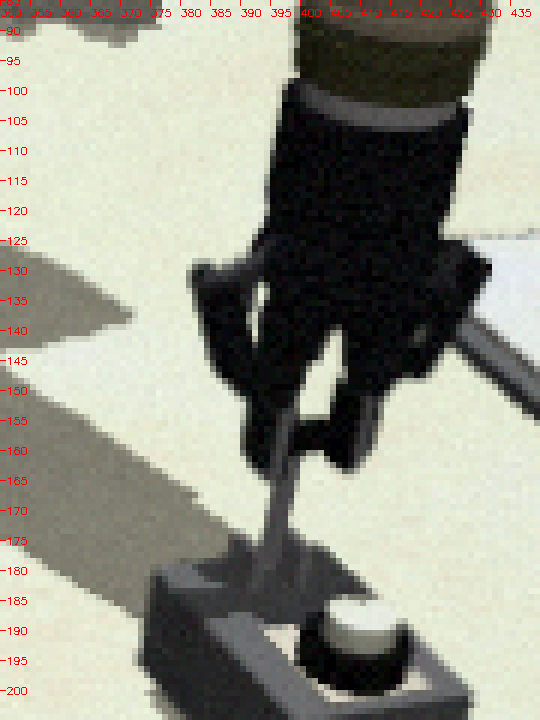

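move_arm(jaw=[0.68,0.6,0.5,0.4,0.4,0.4,0.4,0.4,0.4,0.4], slide=[[0,0,0],[0,0,0],[0,0,0],[0,0,0],[0,0,0],[-10,0,0],[-25,0,0],[-35,0,0],[-20,0,0],[0,0,0]], dr=[[0,0,0],[0,0,0],[0,0,0],[0,0,0],[0,0,0],[0,0,0],[0,0,0],[0,0,0],[0,0,0],[0,0,0]])

```text
t: 48.18
tcp_pos: [0.56, 0.3449, 0.2151]
ee_rot: [[0.004, -0.179, 0.984], [0.001, 0.984, 0.179], [-1.0, 0.0, 0.004]]
wrist_force: [0.7, -0.2, -0.1]
opening: 0.6
```

Run:
```python
from h import *
st()
s=snapshot("scene");t=snapshot("top")
crop(s,365,105,80,120,6,"s34.png",5)
crop(s,200,150,250,120,3,"s34b.png",10)
crop(t,130,130,200,140,4,"t34b.png",10)
```

```text
t 48.17 tcp [0.56   0.3449 0.2151] open 0.6 F [ 0.7 -0.2 -0.1]
[[ 4.400e-03 -1.789e-01  9.839e-01]
 [ 1.000e-03  9.839e-01  1.789e-01]
 [-1.000e+00  2.000e-04  4.500e-03]]
```

View pics/s34.png

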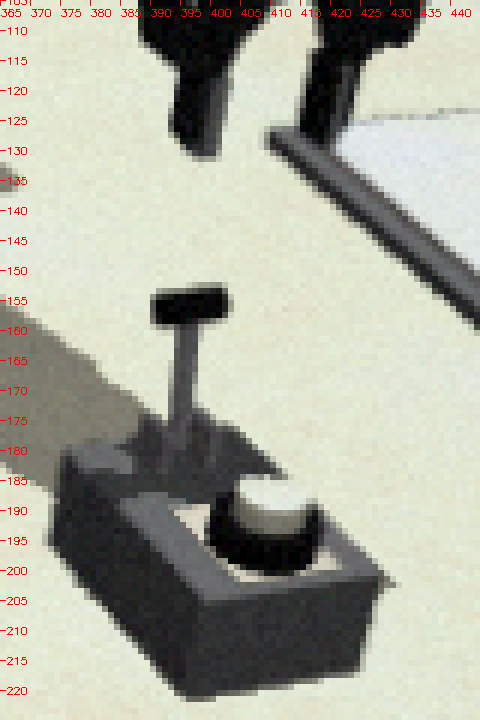

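View pics/s34b.png

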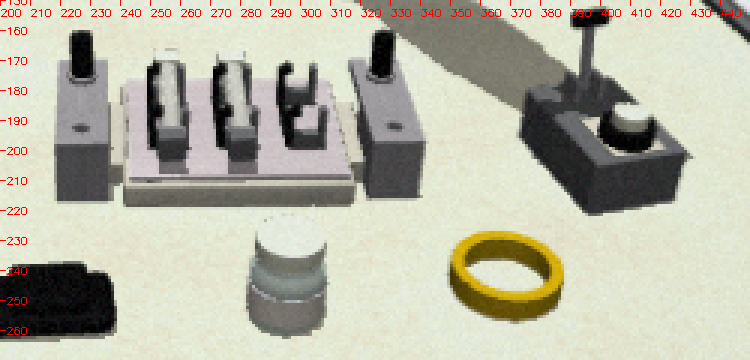

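View pics/t34b.png

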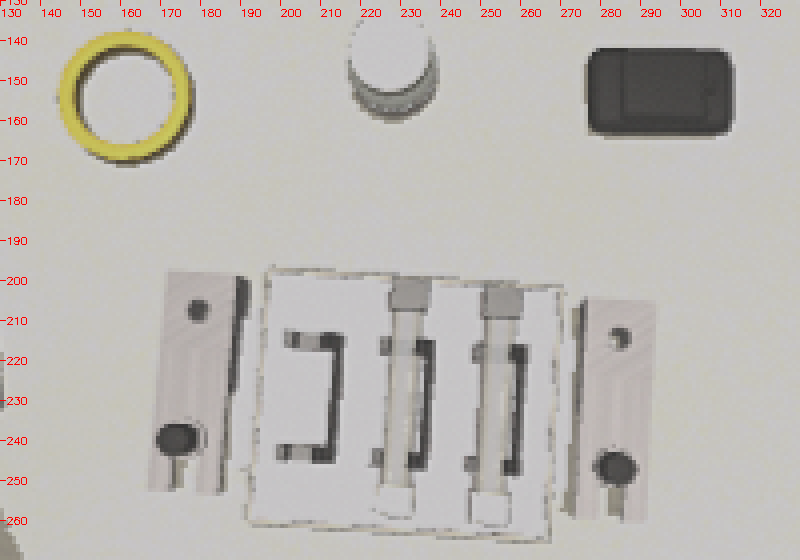

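move_arm(jaw=[0.4,0.4,0.4,0.4], slide=[[0,0,0],[0,0,0],[0,0,0],[0,0,0]], dr=[[0,0,0],[0,0,0],[0,0,0],[0,0,0]])

```text
t: 48.78
tcp_pos: [0.5576, 0.3437, 0.2091]
ee_rot: [[-0.004, -0.179, 0.984], [-0.003, 0.984, 0.179], [-1.0, -0.002, -0.005]]
wrist_force: [-0.2, -0.5, -0.7]
opening: 0.601
```

Run:
```python
from h import *
from fit import T
s=snapshot("scene")
crop(s,365,105,80,120,6,"s35.png",5)
q=[.571,.3466,.1808]
for a in(.3,.2,.1,0,-.1,-.2):
  m=(-25-65*np.sin(a),0,64+65*np.cos(a)); print(a,np.round(pj("scene",T(q,m))+.5,1))
```

```text
0.3 [394.9 155.7]
0.2 [396.1 156.2]
0.1 [397.4 157. ]
0 [398.6 158.1]
-0.1 [399.8 159.3]
-0.2 [401.  160.8]
```

View pics/s35.png

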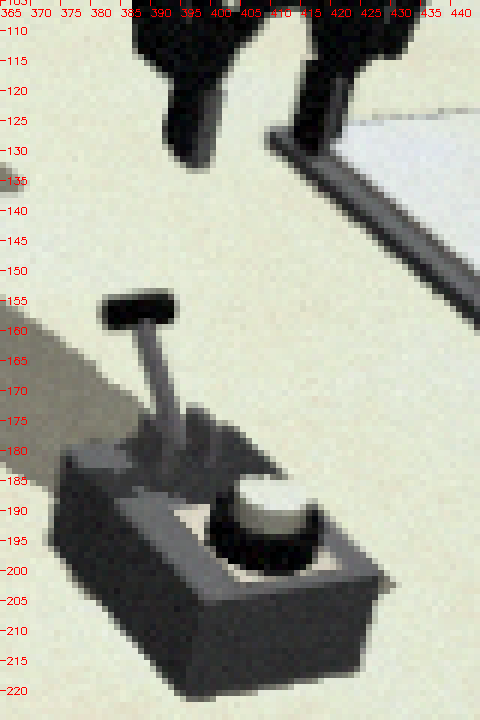

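The lever was not far enough back and is falling forward again. I'll let it settle, then re-pinch it and bring it fully back to its stop.

move_arm(jaw=[0.4,0.4,0.4,0.4,0.4,0.4,0.4,0.4], slide=[[0,0,0],[0,0,-35],[0,0,-37],[0,0,0],[0,0,0],[20,0,0],[25,0,0],[0,0,0]], dr=[[0,0,0],[0,0,0],[0,0,0],[0,0,0],[0,0,0],[0,0,0],[0,0,0],[0,0,0]])

```text
t: 49.82
tcp_pos: [0.4893, 0.3313, 0.1639]
ee_rot: [[0.0, -0.177, 0.984], [-0.001, 0.984, 0.177], [-1.0, -0.001, -0.0]]
wrist_force: [-0.5, -0.4, 0.1]
opening: 0.6
```

Run:
```python
from h import *
go([.4837,.3308,.0632],100.4)
s=snapshot("scene")
crop(s,350,95,80,110,6,"s36.png",5)
```

```text
t 49.83 tcp [0.4893 0.3313 0.1639] open 0.6 F [-0.5 -0.4  0.1] j6 16.0
dr [-0.003 -0.     0.001] slide now-axes [100.7   0.6  -5.6] slide target-axes [100.7   0.5  -5.6]
```

View pics/s36.png

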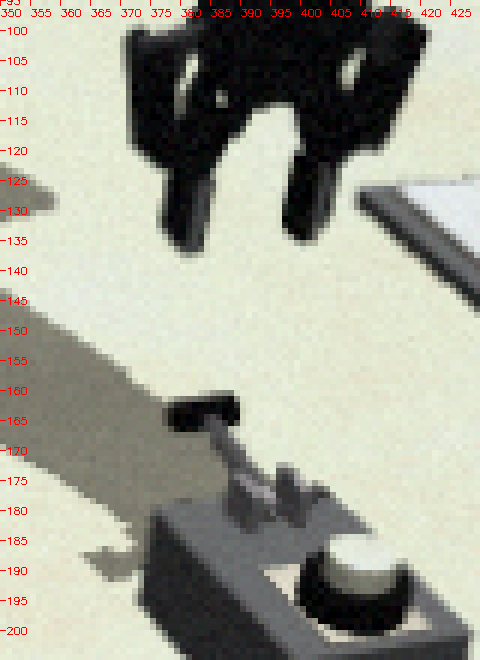

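Lever is fully down again at (383,163). Approach and pinch again.

move_arm(jaw=[0.4,0.4,0.4,0.4,0.4,0.4,0.4,0.4], slide=[[0,0.5,-5.5],[20,0,0],[25,0,0],[20,0,0],[15,0,0],[8,0,0],[0,0,0],[0,0,0]], dr=[[0,0,0],[0,0,0],[0,0,0],[0,0,0],[0,0,0],[0,0,0],[0,0,0],[0,0,0]])

```text
t: 50.88
tcp_pos: [0.4901, 0.3342, 0.0832]
ee_rot: [[0.014, -0.177, 0.984], [0.006, 0.984, 0.177], [-1.0, 0.004, 0.015]]
wrist_force: [0.1, -0.7, -0.6]
opening: 0.602
```

Run:
```python
from h import *
go([.4834,.3308,.0625],100.4)
```

```text
t 50.88 tcp [0.4901 0.3342 0.0832] open 0.602 F [ 0.1 -0.7 -0.6] j6 16.0
dr [-0.004  0.015 -0.004] slide now-axes [20.6 -2.3 -7.5] slide target-axes [20.7 -2.2 -7.2]
```

move_arm(jaw=[0.4,0.4,0.4,0.4,0.4,0.4], slide=[[0,-2,-7],[0,0,0],[9,0,0],[9,0,0],[2,0,0],[0,0,0]], dr=[[-0.004,0.015,-0.004],[0,0,0],[0,0,0],[0,0,0],[0,0,0],[0,0,0]])

```text
t: 51.62
tcp_pos: [0.4836, 0.331, 0.0626]
ee_rot: [[0.001, -0.181, 0.983], [-0.0, 0.983, 0.181], [-1.0, -0.0, 0.001]]
wrist_force: [0.3, 0.7, -0.0]
opening: 0.601
```

Run:
```python
from h import *
go([.4834,.3308,.0625],100.4)
```

```text
t 51.62 tcp [0.4836 0.331  0.0626] open 0.601 F [ 0.3  0.7 -0. ] j6 16.0
dr [0.001 0.001 0.   ] slide now-axes [ 0.1 -0.2 -0.2] slide target-axes [ 0.1 -0.2 -0.2]
```

move_arm(jaw=[0.5,0.6,0.75,0.75,0.75,0.75,0.75,0.75,0.75,0.75], slide=[[0,0,0],[0,0,0],[0,0,0],[0,0,0],[-8,0,2],[-8,0,3],[-7,0,4],[-7,0,4],[0,0,0],[0,0,0]], dr=[[0,0,0],[0,0,0],[0,0,0],[0,0,0],[0,0,0],[0,0,0],[0,0,0],[0,0,0],[0,0,0],[0,0,0]], force=25)

```text
t: 52.88
tcp_pos: [0.4974, 0.3334, 0.0938]
ee_rot: [[-0.0, -0.181, 0.983], [-0.001, 0.983, 0.181], [-1.0, -0.001, -0.0]]
wrist_force: [2.0, 0.9, -4.2]
opening: 0.37
```

```bash
python3 lev.py
```

```text
t 52.88 tcp [0.4974 0.3334 0.0938] open 0.37 F [ 2.   0.9 -4.2]
[[-2.000e-04 -1.812e-01  9.834e-01]
 [-7.000e-04  9.834e-01  1.812e-01]
 [-1.000e+00 -6.000e-04 -3.000e-04]]
radius 65.7 a 0.88 dx 13.262633194334654 dz 30.584219830033383
0.9 z -0.1 x 1.2
0.65 z 11.5 x -10.1
0.4 z 25.5 x -18.2
0.2 z 37.9 x -22.1
0.05 z 47.5 x -23.3
-0.1 z 57.3 x -23.0
```

move_arm(jaw=[0.75,0.75,0.75,0.75,0.75,0.75], slide=[[-5,0,5],[-5,0,6],[-4,0,7],[-4,0,7],[0,0,0],[0,0,0]], dr=[[0,0,0],[0,0,0],[0,0,0],[0,0,0],[0,0,0],[0,0,0]])

```text
t: 53.62
tcp_pos: [0.521, 0.3379, 0.1121]
ee_rot: [[-0.006, -0.182, 0.983], [-0.002, 0.983, 0.182], [-1.0, -0.001, -0.006]]
wrist_force: [-1.8, 0.3, -3.0]
opening: 0.366
```

```bash
python3 lev.py
```

```text
t 53.62 tcp [0.521  0.3379 0.1121] open 0.366 F [-1.8  0.3 -3. ]
[[-5.700e-03 -1.819e-01  9.833e-01]
 [-1.700e-03  9.833e-01  1.819e-01]
 [-1.000e+00 -7.000e-04 -5.900e-03]]
radius 65.7 a 0.42 dx 37.274712980784045 dz 48.90311148222135
0.9 z -24.1 x 19.5
0.65 z -12.6 x 8.2
0.4 z 1.5 x 0.1
0.2 z 13.9 x -3.8
0.05 z 23.5 x -5.0
-0.1 z 33.3 x -4.7
```

move_arm(jaw=[0.75,0.75,0.75,0.75,0.75,0.75,0.75,0.75], slide=[[-2.5,0,8],[-1,0,8],[0,0,8],[0.5,0,7],[0.5,0,6],[0,0,3],[0,0,0],[0,0,0]], dr=[[0,0,0],[0,0,0],[0,0,0],[0,0,0],[0,0,0],[0,0,0],[0,0,0],[0,0,0]])

```text
t: 54.62
tcp_pos: [0.5641, 0.3462, 0.1162]
ee_rot: [[-0.003, -0.182, 0.983], [-0.0, 0.983, 0.182], [-1.0, 0.0, -0.003]]
wrist_force: [-1.7, -0.5, 1.4]
opening: 0.367
```

```bash
python3 lev.py;  python3 - <<'E'
from h import *
s=snapshot("scene")
crop(s,380,125,50,70,10,"s37.png",5)
t=snapshot("top")
crop(t,70,175,70,70,8,"t37.png",5)
E
```

```text
t 54.62 tcp [0.5641 0.3462 0.1162] open 0.367 F [-1.7 -0.5  1.4]
[[-2.900e-03 -1.818e-01  9.833e-01]
 [-2.000e-04  9.833e-01  1.818e-01]
 [-1.000e+00  3.000e-04 -2.900e-03]]
radius 66.3 a -0.26 dx 81.1993455681479 dz 53.02504076653186
0.9 z -68.1 x 23.7
0.65 z -56.5 x 12.3
0.4 z -42.5 x 4.2
0.2 z -30.1 x 0.4
0.05 z -20.4 x -0.8
-0.1 z -10.7 x -0.6
```

View pics/s37.png

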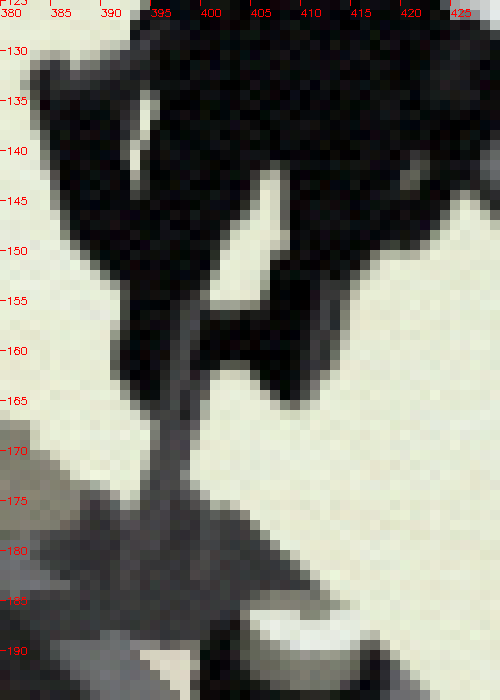

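View pics/t37.png

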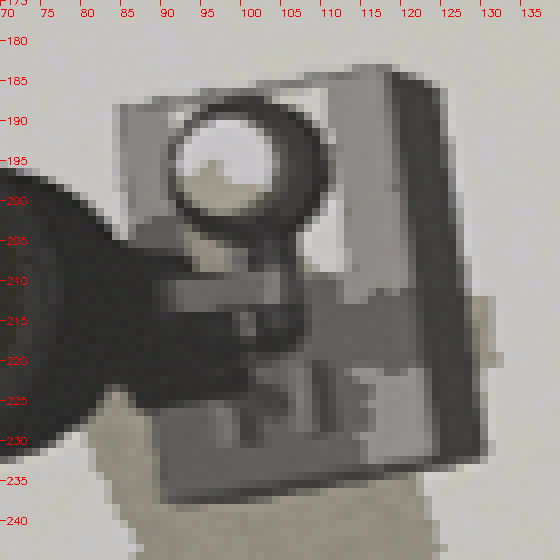

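move_arm(jaw=[0.75,0.75,0.75,0.75], slide=[[1,0,5],[1,0,4],[0,0,0],[0,0,0]], dr=[[0,0,0],[0,0,0],[0,0,0],[0,0,0]])

```text
t: 55.22
tcp_pos: [0.5709, 0.3474, 0.1145]
ee_rot: [[-0.007, -0.182, 0.983], [-0.001, 0.983, 0.182], [-1.0, 0.0, -0.007]]
wrist_force: [-3.3, -0.1, 2.6]
opening: 0.359
```

```bash
python3 lev.py;  python3 - <<'E'
from h import *
s=snapshot("scene")
crop(s,380,125,50,70,10,"s38.png",5)
E
```

```text
t 55.23 tcp [0.5709 0.3474 0.1145] open 0.359 F [-3.3 -0.1  2.6]
[[-7.300e-03 -1.819e-01  9.833e-01]
 [-1.300e-03  9.833e-01  1.819e-01]
 [-1.000e+00  1.000e-04 -7.400e-03]]
radius 66.9 a -0.37 dx 88.09224342954388 dz 51.34036270235073
0.9 z -75.0 x 22.0
0.65 z -63.4 x 10.6
0.4 z -49.4 x 2.5
0.2 z -37.0 x -1.3
0.05 z -27.3 x -2.5
-0.1 z -17.5 x -2.3
```

View pics/s38.png

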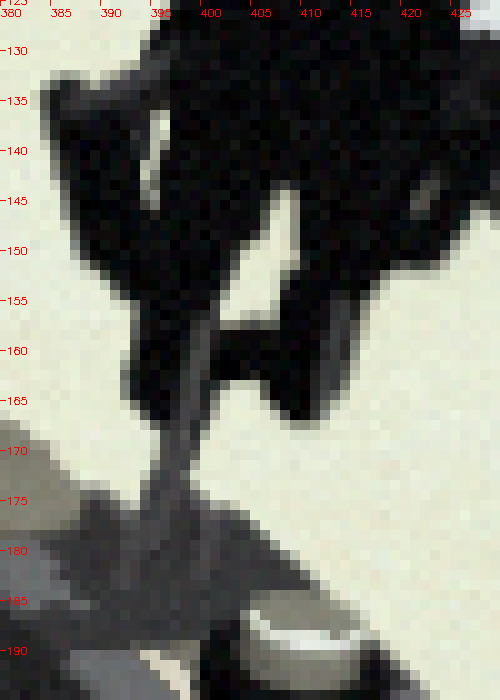

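move_arm(jaw=[0.68,0.6,0.5,0.4,0.4], slide=[[0,0,0],[0,0,0],[0,0,0],[0,0,0],[0,0,0]], dr=[[0,0,0],[0,0,0],[0,0,0],[0,0,0],[0,0,0]])

```text
t: 55.9
tcp_pos: [0.5738, 0.3477, 0.1147]
ee_rot: [[-0.002, -0.182, 0.983], [-0.0, 0.983, 0.182], [-1.0, 0.0, -0.002]]
wrist_force: [1.3, 0.3, -0.1]
opening: 0.602
```

Run:
```python
from h import *
st()
s=snapshot("scene")
crop(s,380,125,50,70,10,"s39.png",5)
```

```text
t 55.9 tcp [0.5738 0.3477 0.1147] open 0.602 F [ 1.3  0.3 -0.1]
[[-2.400e-03 -1.816e-01  9.834e-01]
 [-4.000e-04  9.834e-01  1.816e-01]
 [-1.000e+00  1.000e-04 -2.400e-03]]
```

View pics/s39.png

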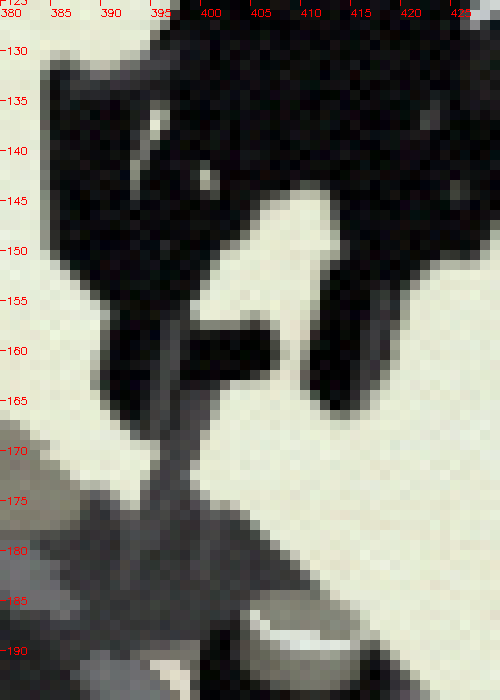

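The lever stayed back, with its right end at (406.5,157–162.5), the same as at the start. The fingers clear it, so I'll lift straight up.

move_arm(jaw=[0.4,0.4,0.4,0.4,0.4,0.4,0.4,0.4,0.4,0.4], slide=[[-10,0,0],[-25,0,0],[-35,0,0],[-25,0,0],[0,0,0],[0,0,0],[0,0,0],[0,0,0],[0,0,0],[0,0,0]], dr=[[0,0,0],[0,0,0],[0,0,0],[0,0,0],[0,0,0],[0,0,0],[0,0,0],[0,0,0],[0,0,0],[0,0,0]])

```text
t: 57.2
tcp_pos: [0.5725, 0.3471, 0.2106]
ee_rot: [[-0.007, -0.182, 0.983], [-0.002, 0.983, 0.182], [-1.0, -0.001, -0.007]]
wrist_force: [-0.1, -0.0, -0.0]
opening: 0.605
```

Run:
```python
from h import *
st()
s=snapshot("scene")
crop(s,365,105,80,120,6,"s40.png",5)
crop(s,0,120,512,160,1,"x.png",0)
cv2.imwrite("pics/s40full.png",cv2.resize(s[:,:,::-1],(800,600)))
```

```text
t 57.2 tcp [0.5725 0.3471 0.2106] open 0.605 F [-0.1 -0.  -0. ]
[[-0.0067 -0.1816  0.9833]
 [-0.0025  0.9834  0.1816]
 [-1.     -0.0012 -0.007 ]]
```

View pics/s40.png

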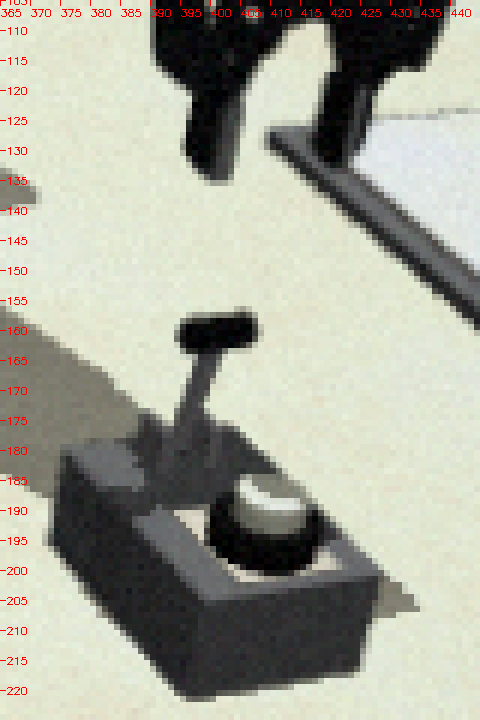

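View pics/s40full.png

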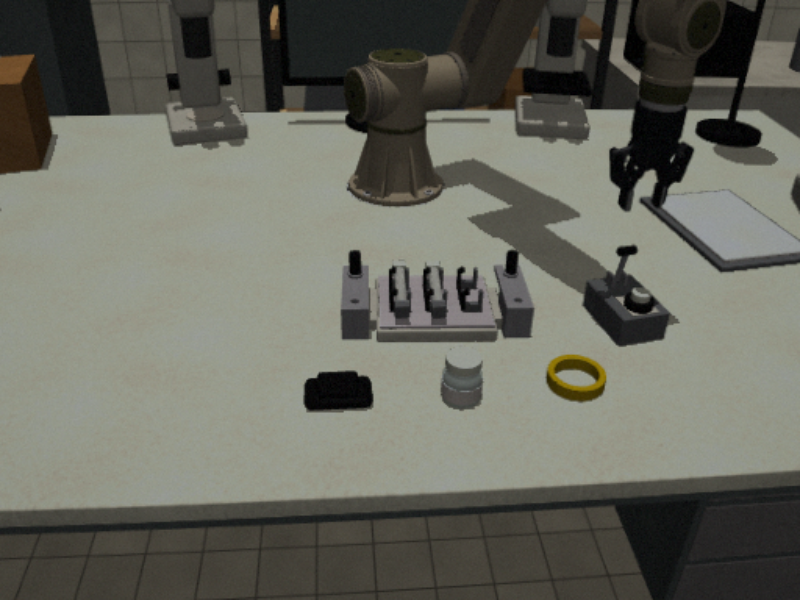

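```bash
python3 -c "
from station import *
print(job_done())"
```

```text
the job is handed in; nothing more can be done
None
```

The tube mixer is ready to run, and the job was handed in after about 57 s of the allowed 210 s. The hand-in reports no verdict.

- **Tubes:** only two tubes were on the bench. They are in clips 0 and 1, and the pictures show each jaw lip over its tube.
- **Pins:** each pin was drawn from its bore and parked upright in its own notch with its collar on the ledge.
- **Cut-out:** I pressed the button and the lever dropped fully. On the first lift I let go too early and it fell forward again. On the second lift I took it right back to its stop before letting go.

**Last checks:** in the final picture the lever is at its starting pixel position, about (401,160), and the button is out. Both tubes and both pins are in place, and the tape, mouse and jar look unmoved. The arm was clear of everything, with about 0 N at the wrist. All of these checks come from the camera pictures, because jaw and lever angles could not be read directly.

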